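Push the counterweighted sash up to its height marker

TASK

Push the clear front sash of the small bench enclosure up from beneath its lip until the lip is level with the pointed marker tab on the front post, then take the robot away and leave the sash standing there. Only push with the fingers: do not pinch the lip and do not force it, and leave the lamp, the brass mould and the steel dish where they are.

Things in the scene. Friction and masses are not known exactly. Their poses are not given: they have to be found in the camera images.
- hood: fixed clear enclosure, aluminium frame, 430 mm wide, base x +5 to +205 mm; two front posts 22 mm wide, 500 mm tall at y = +-200 mm, their front faces at x = 0. Origin on the bench, midway between the posts; x points level into the enclosure, away from the side with the lip (within 15 degrees of world +x), z up. Roof at 216 mm; a hot plate stands inside
- sash: clear window with an aluminium lip at its foot: a level shelf 280 mm long (y), 16 mm thick, standing out 49 mm. Origin: middle of the lip's round front edge, half-way through its thickness; window face at x = +49 mm, pane up to z = +187 mm. Axes as hood. Slides up/down only: origin 100-150 mm above bench at start, upper stop 310. 0.8-1 kg, counterbalanced, about 3 N friction: stays where left
- mark: marker: flat level steel tab, 5 mm thick, 50 mm wide, standing out 55 mm towards the robot with a pointed end, fixed on the front face of one post (left or right). Origin where it meets the post, half-way through its thickness: the sash's origin is to come to the same height as this origin (210 to 280 mm above the bench, at least 60 mm above the start)
- lockknob: round black knob, 26 mm across, standing out 26 mm from the front of the other post; fixed, not the marker, of no use here. Origin where it meets the post, on its axis
- lamp: loose glass spirit lamp, 80 mm wide, 100 mm tall, origin under its middle; to be left alone
- mould: loose brass L-shaped mould, about 80 x 52 x 22 mm tall, origin on its underside; to be left alone
- dish: loose round steel dish, 120 mm across, 35 mm tall, origin under its middle; to be left alone

How it is judged:
By the outcome, as a careful person would: the job done as asked, in the order asked, and still so for the second after the job is handed in, with the robot touching nothing.
It also fails if it takes over 48 s, if anything falls off the work surface, if the arm or the gripper's body presses on something with over 40 N, if the wrist force passes 120 N, or if a joint passes its speed limit or range.

ROBOT

A 6-joint arm with a two-finger parallel gripper is mounted at the origin on the work surface. World frame = base frame: x ahead of the robot, y to its left, z up, the work surface at z = 0. Lengths are in m, angles in rad, forces in N, time in s.
With the tool pointing down it reaches from about 0.425 to 1.125 m from the base axis. Payload 14.9 kg.
Tool frame: the origin (TCP) lies between the finger pads; the fingertips stand 17 mm ahead of it and the grasp point (between the pads) lies 2 mm behind it; z points along the fingers, y is the direction in which the jaws open and shut (so a half turn about z gives the same grasp; the last joint's range is limited). The gripper opens to 91 mm and grips with 3 to 60 N. Pads are 32 mm wide; open, the fingers measure 118 mm over their backs; the gripper's body (76 mm by 178 mm) begins 60 mm behind the grasp point.
Start: joints at [1.22, 0.379, 1.734, -0, 1.028, -0.033], TCP at [0.219, 0.665, 0.199] pointing down, gripper open.
Joint ranges: [-2.77, 2.77], [-0.74, 2.19], [0, 2.66], [-1.06, 4.2], [0.31, 2.87], [-3.08, 3.08]. Speed limits (rad/s): [1.89, 1.89, 2.39, 3.14, 3.14, 3.14].

INTERFACE

Orientations are given as [roll, pitch, yaw] about the fixed x, y, z axes, in that order (R = Rz(yaw) Ry(pitch) Rx(roll)).
In Python, from plant import sensors, camera, calibration, job gives the robot as it stands. The module is installed in compiled form; this text tells all that it offers.
- The arm moves only by the tool servo_tool, never from a script. Its argument "commands" is a list of rows, each a list of 6 numbers: the shift along the tool's x, y, z in mm, then the turn, a rotation vector about the tool's x, y, z in rad. A call has 1 to 12 rows; each row is the pose to reach, as a shift and turn from the pose commanded when the call began, along the tool's axes at that moment; what a row does not reach only later rows make up. A row lasts 1/10 s, in which the tool goes at most 50 mm and 8.59 degrees, less where a joint would pass 70% of its speed; a pose out of reach is approached as far as the arm can. A call with a gripper value outside its range is refused whole. "grip" is the opening, from 0 (shut) to 1 (fully open), set as the call begins (left out, the last holds). The fingers move at their own pace and stop on an object; "force" is the grip in N (left out, the last holds). Time passes only in rows, so rows that repeat a pose let the fingers close. It gives the time, the measured TCP pose, the force and the opening at its end, in the units of the state.
- sensors.get_obs(): the state, without advancing time (a new reading comes with each control period).
- camera(name): name is "scene" or "top"; returns the picture (480x640x3 uint8, blue, green, red); there is no depth.
- calibration(name): a dict with "fov_y" (degrees; the focal length in pixels is half the picture's height over the tangent of half this angle, whatever the lens; pixels are square), "cx", "cy" (the principal point, pixels), "R" (3x3) and "t" (3): a world point X has camera coordinates R X + t. Camera axes: x right, y down, z forward; pixel columns grow to the right and rows downward; lengths in m; the calibration is good to about 2 mm. A picture is of the moment at which its call begins. calibration takes no time and is no camera call.
- job.sign_off(): hands the job in, once; it reports no verdict.
The state is a dict: "clock": time; "q": joint angles; "dq": joint speeds; "effort": joint torques, N m; "tool_pos": TCP position; "eef_rot": TCP orientation; "ft_force": force on the tool from outside, world axes, zero at the start; "ft_torque": the same for the moment, N m; "finger_gap": finger opening in m.
Only numpy, scipy, OpenCV 4.12 (cv2) and the standard library are available. Lean on these libraries where they do the work, as an engineer would, in place of code of your own. Each camera call takes 0.05 s, during which the arm holds its last target.

## Working session

There is one attempt and no reset: what is moved stays moved. The work goes in short steps, Python scripts to look and compute and a tool call to move; the robot and the scene stay as the last step left them, time stands still between calls to the robot, and variables do not carry over. Pictures are saved under pics/ and viewed, and the job is handed in when it is done.

Besides the shell and the picture viewer there is one more tool, called after ">>>" as a command line: name --pt "numbers of a row" for each row, then --argument value for the rest. servo_tool: Moves the arm, as the interface text tells. Its arguments: {"type":"object","properties":{"commands":{"type":"array"},"grip":{"type":"number"},"force":{"type":"number"}},"required":["commands"]}

```bash
mkdir -p pics
python3 - <<'E'
from plant import sensors, camera, calibration, job
import cv2
for n in("scene","top"):
    cv2.imwrite(f"pics/{n}0.png",camera(n)); print(n,calibration(n))
print(sensors.get_obs())
E
```

```text
scene {'fov_y': 42.87633762442786, 'cx': 334.46585318475985, 'cy': 243.62806324598085, 'R': array([[ 0.80648271, -0.59094401, -0.01925658],
       [-0.43224388, -0.56705095, -0.70115508],
       [ 0.40342394,  0.57379299, -0.71274872]]), 't': array([-0.45160544,  0.40902932,  1.03689293])}
top {'fov_y': 51.82693257055372, 'cx': 322.9697697612667, 'cy': 239.87994336462236, 'R': array([[ 0.0245016 , -0.99901109,  0.03710138],
       [-0.98892939, -0.02965398, -0.1453936 ],
       [ 0.14635002, -0.03312827, -0.988678  ]]), 't': array([-0.01546212,  0.61883703,  1.22909953])}
{'clock': 0.1, 'q': array([ 1.21967925e+00,  3.79382492e-01,  1.73470886e+00, -2.69410422e-06,
        1.02851152e+00, -3.33076673e-02]), 'dq': array([ 4.65304763e-04,  2.08608785e-04, -1.39269220e-03, -9.71240626e-05,
        1.19306245e-03,  5.96772289e-04]), 'effort': array([ 1.22110589e-03, -7.65040827e+01, -4.35297024e+01,  6.51397789e-02,
        3.98075616e-02, -5.22706443e-06]), 'tool_pos': array([0.2186246 , 0.66459512, 0.19844212]), 'eef_rot': array([-3.14058293e+00, -3.13366086e-05,  2.82378462e+00]), 'ft_force': array([-0.38637303,  0.4069106 , -0.20856272]), 'ft_torque': array([ 0.01314292, -0.05194323, -0.00388188]), 'finger_gap': 0.09114894172899567}
```

View pics/scene0.png

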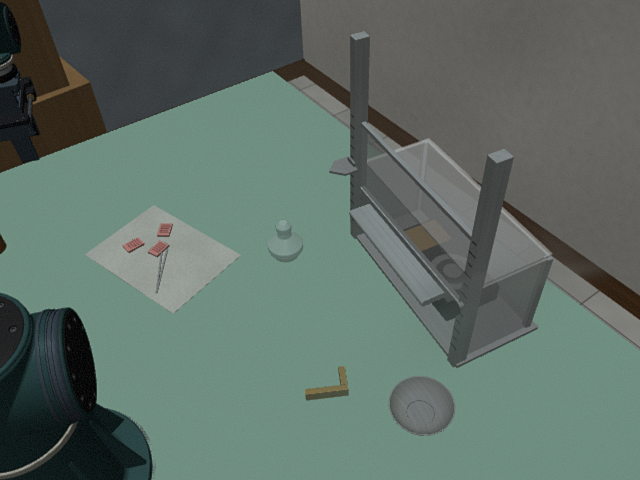

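View pics/top0.png

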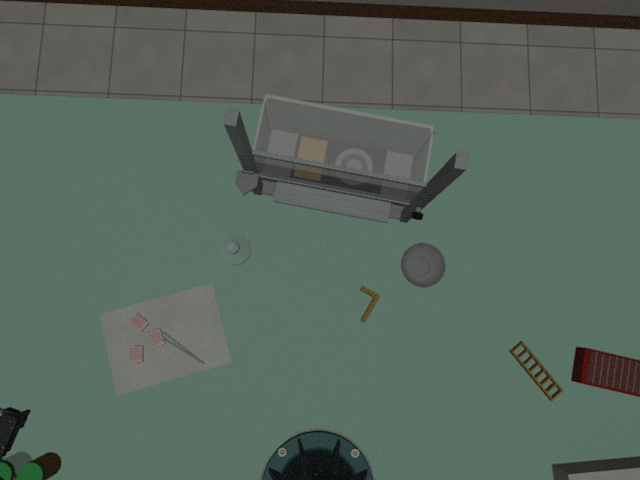

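The scene view shows the marker tab on the left post at about (343,166) and the lip from about (355,208) to (440,298). The lamp is at (285,245), the mould at (330,390) and the dish at (421,405). I'll zoom in to pick exact points.

Run:
```python
import cv2
s=cv2.imread("pics/scene0.png");t=cv2.imread("pics/top0.png")
def crop(im,x0,y0,w,h,k,n):
    c=cv2.resize(im[y0:y0+h,x0:x0+w],None,fx=k,fy=k,interpolation=cv2.INTER_CUBIC)
    for x in range((x0+9)//10*10,x0+w,10):
        cv2.line(c,((x-x0)*k,0),((x-x0)*k,6 if x%50 else 16),(0,0,255),1)
        if x%20==0: cv2.putText(c,str(x),((x-x0)*k,26),0,.35,(0,0,255),1)
    for y in range((y0+9)//10*10,y0+h,10):
        cv2.line(c,(0,(y-y0)*k),(6,(y-y0)*k),(0,0,255),1)
        if y%20==0: cv2.putText(c,str(y),(8,(y-y0)*k+4),0,.35,(0,0,255),1)
    cv2.imwrite(n,c)
crop(s,320,130,155,115,5,"pics/s_a.png")
crop(s,380,210,155,115,5,"pics/s_b.png")
crop(t,220,150,130,90,6,"pics/t_a.png")
crop(t,320,150,130,90,6,"pics/t_b.png")
```

```text
(no output)
```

View pics/s_a.png

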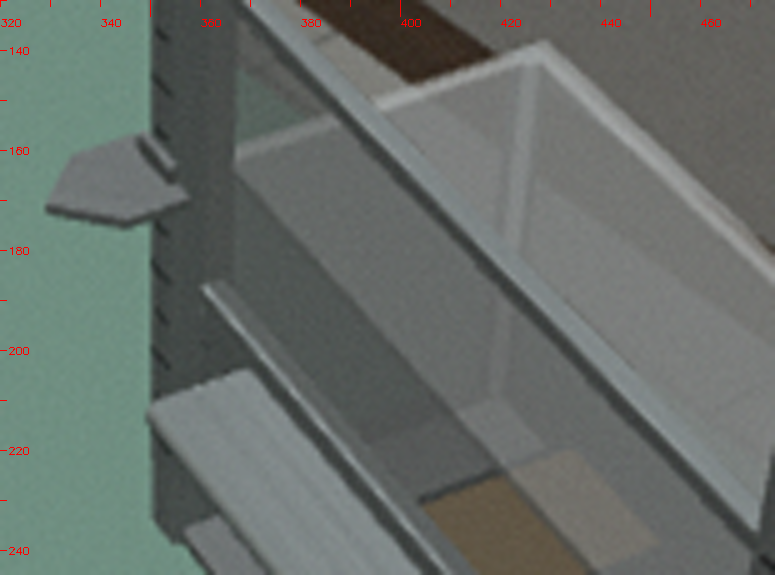

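View pics/s_b.png

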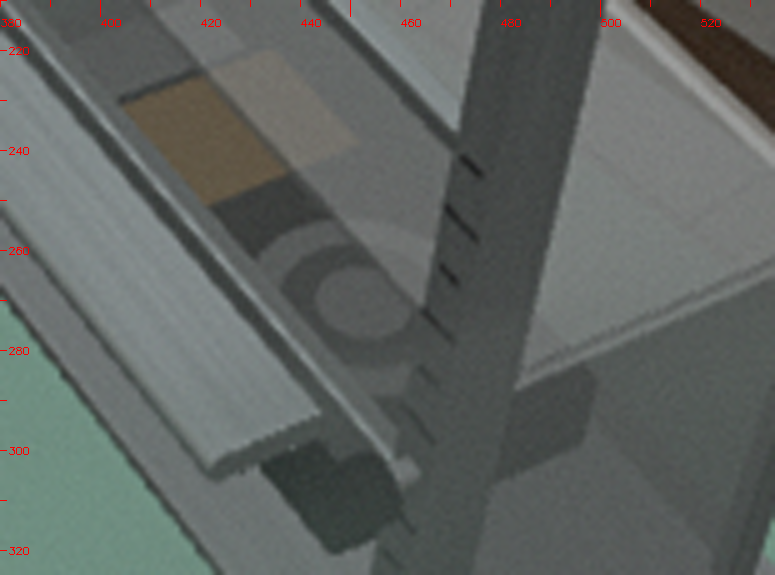

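View pics/t_a.png

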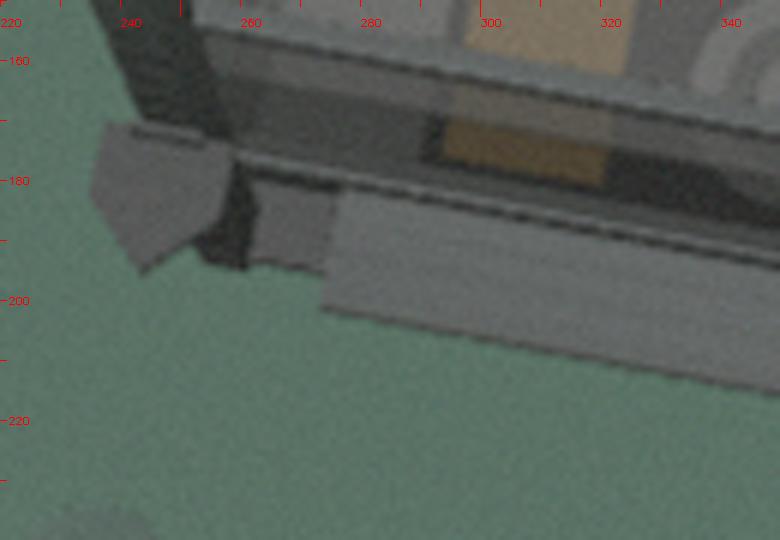

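View pics/t_b.png

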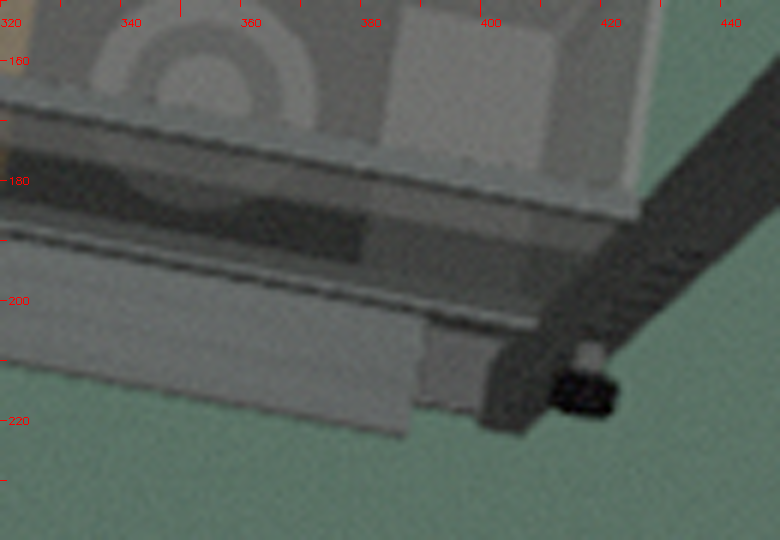

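```bash
cat > h.py <<'E'
import numpy as np, cv2
from plant import sensors, camera, calibration, job
C={n:calibration(n) for n in("scene","top")}
def K(n):
    c=C[n]; f=240/np.tan(np.radians(c["fov_y"]/2)); return np.array([[f,0,c["cx"]],[0,f,c["cy"]],[0,0,1]])
def P(n): return K(n)@np.c_[C[n]["R"],C[n]["t"]]
def proj(n,X):
    p=P(n)@np.r_[X,1]; return p[:2]/p[2]
def tri(s,t):
    X=cv2.triangulatePoints(P("scene"),P("top"),np.array(s,float),np.array(t,float))[:,0]; X=X[:3]/X[3]
    return X, np.r_[proj("scene",X)-s,proj("top",X)-t]
def ray(n,p,z):
    d=C[n]["R"].T@np.linalg.inv(K(n))@np.r_[p,1]; c=-C[n]["R"].T@C[n]["t"]
    return c+d*(z-c[2])/d[2]
E
python3 - <<'E'
from h import *
np.set_printoptions(precision=4,suppress=True)
for k,s,t in [("FL",(349,213),(273,201)),("FR",(421,303),(386.5,222)),("BL",(369,204),(276,182)),("BR",(442,292),(390,204)),
 ("Mtip",(329,171.5),(242,195)),("MsL",(334,161),(234.5,182)),("MsR",(345,175),(255,187)),("MbR",(357,169.5),(258,178)),("MbL",(348,157),(237,171)),
 ("lampcap",(283,225),(233,247))]:
    X,e=tri(s,t); print(k,X,e)
for n,p,z in [("scene",(421,407),0.0175),("top",(423,265),.0175),("scene",(285,252),.0),("top",(236,250),.03),("scene",(340,388),.022),("top",(370,297),.022),("top",(375,294),.022),("top",(245,195),0),("top",(408,221),0),("scene",(456,364),0)]:
    print(n,p,ray(n,p,z))
E
```

```text
FL [0.6946 0.1269 0.1445] [ 0.0972 -0.0223 -0.0665  0.1166]
FR [ 0.6517 -0.1464  0.1461] [ 0.1468 -0.0388 -0.0916  0.1509]
BL [0.742  0.1206 0.1483] [-0.3517  0.0852  0.2495 -0.4231]
BR [ 0.6951 -0.1538  0.1527] [-0.0697  0.0194  0.045  -0.0719]
Mtip [0.6907 0.1913 0.2167] [-0.197   0.0433  0.1404 -0.2492]
MsL [0.7181 0.2096 0.2201] [ 0.1897 -0.0433 -0.1382  0.2435]
MsR [0.7107 0.163  0.2155] [-0.3121  0.0718  0.2245 -0.3897]
MbR [0.7327 0.1546 0.2239] [-1.3884  0.3207  1.0247 -1.7318]
MbL [0.7474 0.2035 0.2199] [-0.9897  0.2273  0.7411 -1.2675]
lampcap [0.5869 0.2232 0.099 ] [ 0.0045 -0.0008 -0.0029  0.0055]
scene (421, 407) [ 0.5679 -0.2551  0.0175]
top (423, 265) [ 0.5641 -0.2651  0.0175]
scene (285, 252) [0.5915 0.2363 0.    ]
top (236, 250) [0.5881 0.2253 0.03  ]
scene (340, 388) [ 0.4723 -0.1377  0.022 ]
top (370, 297) [ 0.4765 -0.1251  0.022 ]
top (375, 294) [ 0.4845 -0.138   0.022 ]
top (245, 195) [0.7416 0.2129 0.    ]
top (408, 221) [ 0.6843 -0.229   0.    ]
scene (456, 364) [ 0.6924 -0.2198  0.    ]
```

>>> servo_tool --pt "0 0 -50 0.1 0 0" --pt "0 0 -100 0.2 0 0" --pt "0 0 -150 0.3 0 0" --pt "0 0 -200 0.3 0 0" --pt "0 0 -200 0.3 0 0" --grip 0.0 --force 20

```text
clock: 0.6
tool_pos: [0.2195, 0.6672, 0.406]
eef_rot: [-2.851, 0.0, 2.824]
ft_force: [0.1, 1.2, 1.0]
finger_gap: 0.0541
```

```bash
cat > log.py <<'E'
from h import *
import json,os
def log():
    o=sensors.get_obs(); D=json.load(open("log.json")) if os.path.exists("log.json") else []
    D.append([list(map(float,o[k])) for k in("q","tool_pos","eef_rot")]); json.dump(D,open("log.json","w"))
    np.set_printoptions(precision=4,suppress=True)
    for k in("clock","q","tool_pos","eef_rot","ft_force","finger_gap"): print(k,o[k])
if __name__=="__main__": log()
E
python3 log.py
```

```text
clock 0.6
q [ 1.2233  0.3679  1.3922 -0.0088  1.6724 -0.0293]
tool_pos [0.2195 0.6672 0.406 ]
eef_rot [-2.8505  0.0003  2.8239]
ft_force [0.0667 1.2445 0.976 ]
finger_gap 0.05411696984730667
```

```bash
cat > plan.py <<'E'
from h import *
from scipy.spatial.transform import Rotation as Ro
def rows(ps,Rs,p0=None,R0=None):
    o=sensors.get_obs()
    p0=o["tool_pos"] if p0 is None else p0; R0=Ro.from_euler("xyz",o["eef_rot"]) if R0 is None else R0
    out=[]
    for p,R in zip(ps,Rs):
        d=R0.inv().apply(np.array(p)-p0)*1000; w=(R0.inv()*R).as_rotvec()
        out.append([round(float(v)) for v in d]+[round(float(v),2) for v in w])
    print(out)
E
python3 - <<'E'
from plan import *
R=Ro.from_euler("xyz",sensors.get_obs()["eef_rot"])
ps=[];Rs=[]
for k in range(1,13):
    s=k/12; az=1.25*(1-s)+0.05*s; r=.702*(1-s)+.55*s
    ps.append([r*np.cos(az),r*np.sin(az),.406+.074*s]); Rs.append(Ro.from_euler("z",az-1.25)*R)
rows(ps,Rs)
E
```

```text
[[-71, -18, -1, 0.0, 0.03, 0.1], [-136, -41, 0, 0.0, 0.06, 0.19], [-198, -71, 2, 0.0, 0.09, 0.29], [-255, -106, 6, 0.0, 0.11, 0.38], [-308, -146, 12, 0.0, 0.14, 0.48], [-355, -190, 18, 0.0, 0.17, 0.57], [-396, -237, 26, 0.0, 0.2, 0.67], [-432, -287, 35, 0.0, 0.23, 0.77], [-462, -340, 44, 0.0, 0.26, 0.86], [-485, -394, 54, 0.0, 0.29, 0.96], [-502, -449, 64, 0.0, 0.32, 1.05], [-513, -505, 74, 0.0, 0.34, 1.15]]
```

>>> servo_tool --pt "-50 -14 0 0 0.03 0.1" --pt "-100 -30 0 0 0.05 0.16" --pt "-150 -50 1 0 0.07 0.22" --pt "-200 -72 2 0 0.09 0.29" --pt "-245 -100 5 0 0.11 0.37" --pt "-300 -140 11 0 0.14 0.47" --pt "-340 -175 16 0 0.17 0.55" --pt "-380 -215 22 0 0.19 0.63" --pt "-415 -260 30 0 0.22 0.72" --pt "-445 -310 39 0 0.25 0.81" --pt "-475 -360 48 0 0.28 0.9" --pt "-495 -410 57 0 0.3 0.99"

```text
clock: 1.8
tool_pos: [0.5491, 0.1912, 0.4574]
eef_rot: [-2.844, 0.005, 1.785]
ft_force: [0.6, 0.5, 0.5]
finger_gap: 0.0004
```

```bash
python3 log.py
```

```text
clock 1.8
q [0.2869 0.1345 1.5934 0.0166 1.7109 0.0731]
tool_pos [0.5491 0.1912 0.4574]
eef_rot [-2.844   0.005   1.7852]
ft_force [0.5516 0.5053 0.5188]
finger_gap 0.0004133764699521966
```

```bash
cat > fk.py <<'E'
from plan import *
import json
def fk(q,t):
    a,b,H,L,d,x0,e=t
    z=lambda v:Ro.from_euler("z",v); y=lambda v:Ro.from_euler("y",v)
    A=z(q[0]);B=A*y(q[1]);Cc=A*y(q[1]+q[2]);R=Cc*z(q[3])*y(q[4])*z(q[5]+np.pi/2)
    w=A.apply([x0,d,H])+B.apply([0,0,a])+Cc.apply([e,0,b])
    return w+R.apply([0,0,L]),R,w
def data():
    return [([1.21967925e+00,3.79382492e-01,1.73470886e+00,0,1.02851152e+00,-3.33076673e-02],[0.2186246 , 0.66459512, 0.19844212],None)]+json.load(open("log.json"))
def fit():
    from scipy.optimize import least_squares
    D=data(); t0=np.array([.57,.57,.2,.2,.02,0,0])
    f=lambda t:np.r_[np.concatenate([fk(q,t)[0]-p for q,p,_ in D]),(t-t0)*1e-3*np.array([1,1,1,1,1,5,5])]
    s=least_squares(f,t0); return s.x,s.fun[:-7].reshape(-1,3)
if __name__=="__main__":
    np.set_printoptions(precision=4,suppress=True)
    t,r=fit(); print(t); print(r*1000)
E
python3 fk.py
```

```text
[ 0.5505  0.6034  0.3131  0.2807  0.0233 -0.0007  0.039 ]
[[-0.0066  0.0051 -0.0018]
 [-0.031   0.0119  0.0122]
 [ 0.0087 -0.0403 -0.0105]]
```

```bash
cat > ik.py <<'E'
from fk import *
from scipy.optimize import least_squares
LO=np.array([-2.77,-.74,0,-1.06,.31,-3.08]);HI=np.array([2.77,2.19,2.66,4.2,2.87,3.08])
def ik(p,R,q0,t):
    f=lambda q:np.r_[(fk(q,t)[0]-p)*3,(R.inv()*fk(q,t)[1]).as_rotvec()]
    s=least_squares(f,np.clip(q0,LO+.01,HI-.01),bounds=(LO,HI)); return s.x,np.abs(s.fun).max()
XH=np.array([.988,-.155,0]);XH/=np.linalg.norm(XH)
def Rt(up=0,flip=1):  # tool z along hood x tilted up by 'up', tool y horizontal
    zt=XH*np.cos(up)+np.array([0,0,np.sin(up)]); yt=np.cross([0,0,1],XH)*flip; return Ro.from_matrix(np.c_[np.cross(yt,zt),yt,zt])
E
python3 - <<'E'
from ik import *
np.set_printoptions(precision=3,suppress=True)
t,_=fit(); o=sensors.get_obs(); q=o["q"]
for nm,p in (("ready",[.57,.006,.095]),("under",[.688,-.012,.095]),("top",[.688,-.012,.19])):
  for up in(0,.15):
   for fl in(1,-1):
    for q4 in(0,3.1):
      s,e=ik(p,Rt(up,fl),[0,.5,2.2,q4,1.,-1.5*fl if q4==0 else 1.5*fl],t)
      if e<1e-3: print(nm,up,fl,s,fk(s,t)[2])
E
```

```text
ready 0 1 [0.089 0.815 2.435 3.388 1.676 1.597] [0.293 0.05  0.095]
ready 0 -1 [ 0.089  0.815  2.435  3.388  1.676 -1.544] [0.293 0.05  0.095]
ready 0.15 1 [0.086 0.934 2.382 3.394 1.89  1.615] [0.296 0.049 0.053]
ready 0.15 -1 [ 0.086  0.934  2.382  3.394  1.89  -1.527] [0.296 0.049 0.053]
under 0 1 [0.02  0.793 2.251 3.318 1.475 1.554] [0.411 0.032 0.095]
under 0 -1 [ 0.02   0.793  2.251  3.318  1.475 -1.588] [0.411 0.032 0.095]
under 0.15 1 [0.019 0.895 2.206 3.315 1.681 1.564] [0.414 0.031 0.053]
under 0.15 -1 [ 0.019  0.895  2.206  3.315  1.681 -1.578] [0.414 0.031 0.053]
top 0 1 [0.02  0.552 2.32  3.324 1.305 1.522] [0.411 0.032 0.19 ]
top 0 -1 [ 0.02   0.552  2.32   3.324  1.305 -1.619] [0.411 0.032 0.19 ]
top 0.15 1 [0.019 0.661 2.288 3.314 1.531 1.538] [0.414 0.031 0.148]
top 0.15 -1 [ 0.019  0.661  2.288  3.314  1.531 -1.604] [0.414 0.031 0.148]
```

```bash
cat >> ik.py <<'E'
def jpath(qg,n,t,q0=None,k0=0,k1=None):
    q0=sensors.get_obs()["q"] if q0 is None else np.array(q0)
    ps=[];Rs=[]
    for k in range(1,n+1):
        q=q0+(np.array(qg)-q0)*k/n; p,R,w=fk(q,t); ps.append(p);Rs.append(R)
    return ps,Rs
E
python3 - <<'E'
from ik import *
np.set_printoptions(precision=3,suppress=True)
t,_=fit(); o=sensors.get_obs(); q=o["q"]
for fl in(1,-1):
    g,e=ik([.56,.007,.28],Rt(-.15,fl),[0,.4,2.2,3.3,1.,1.5*fl],t); print(fl,g,e)
    n=30; ps,Rs=jpath(g,n,t)
    R0=Ro.from_euler("xyz",o["eef_rot"]); pp=o["tool_pos"]
    for k,(p,R) in enumerate(zip(ps,Rs)):
        if k%2==1: print(k+1,p,R.apply([0,0,1]),"tip",p+R.apply([0,0,.017]),"step",np.linalg.norm(p-pp)*1000,np.degrees((R0.inv()*R).magnitude()))
        pp=p;R0=R
E
```

```text
1 [0.093 0.037 2.578 3.454 0.914 1.414] 2.291500322826323e-13
2 [0.523 0.242 0.432] [-0.347  0.154 -0.925] tip [0.517 0.244 0.416] step 30.409639762797976 7.149156376814018
4 [0.501 0.291 0.42 ] [-0.383  0.371 -0.846] tip [0.495 0.297 0.406] step 26.385804162500563 7.4518921236978
6 [0.487 0.335 0.421] [-0.384  0.57  -0.726] tip [0.481 0.345 0.409] step 22.10165811264456 7.739483604905162
8 [0.483 0.371 0.431] [-0.343  0.742 -0.576] tip [0.477 0.384 0.421] step 17.9219988271256 8.005161363914821
10 [0.489 0.396 0.447] [-0.259  0.875 -0.409] tip [0.484 0.411 0.44 ] step 14.536366006944078 8.243884728956923
12 [0.504 0.409 0.464] [-0.134  0.961 -0.24 ] tip [0.502 0.425 0.46 ] step 13.082829056588677 8.452305844289437
14 [0.527 0.407 0.479] [ 0.026  0.996 -0.083] tip [0.528 0.424 0.478] step 14.391805882455147 8.628684827434162
16 [0.555 0.39  0.488] [0.208 0.977 0.048] tip [0.558 0.407 0.489] step 17.857372637389084 8.772771008527172
18 [0.583 0.359 0.488] [0.4   0.905 0.143] tip [0.59  0.374 0.491] step 22.35061230820671 8.885657006955402
20 [0.608 0.315 0.478] [0.586 0.786 0.196] tip
[... 1622 characters left out ...]
491] step 22.35061230820869 6.500815752686756
20 [0.608 0.315 0.478] [0.586 0.786 0.196] tip [0.618 0.328 0.481] step 27.13729161416719 6.53947183752816
22 [0.626 0.26  0.456] [0.751 0.628 0.203] tip [0.639 0.271 0.46 ] step 31.818224293510042 6.587426657687729
24 [0.632 0.198 0.424] [0.882 0.442 0.165] tip [0.647 0.206 0.427] step 36.15968650794212 6.632677010560951
26 [0.624 0.133 0.382] [0.967 0.24  0.088] tip [0.641 0.137 0.384] step 40.01043167977317 6.664098388294155
28 [0.6   0.068 0.333] [ 0.999  0.037 -0.02 ] tip [0.617 0.069 0.333] step 43.266378021329906 6.672016343154765
30 [0.56  0.007 0.28 ] [ 0.977 -0.153 -0.149] tip [0.577 0.004 0.277] step 45.85459827706289 6.648545315434623
```

Run:
```python
from ik import *
t,_=fit()
g,e=ik([.56,.007,.28],Rt(-.15,-1),[0,.4,2.2,3.3,1.,-1.5],t)
ps,Rs=jpath(g,30,t)
np.save("goal.npy",g)
rows(ps[:12],Rs[:12])
```

```text
[[28, -3, 16, 0.01, 0.12, -0.07], [55, -7, 29, 0.01, 0.23, -0.13], [82, -11, 37, -0.0, 0.35, -0.18], [108, -14, 42, -0.02, 0.47, -0.22], [132, -17, 44, -0.04, 0.58, -0.26], [154, -18, 43, -0.07, 0.7, -0.29], [173, -19, 38, -0.11, 0.81, -0.31], [190, -18, 32, -0.16, 0.92, -0.32], [203, -16, 23, -0.21, 1.02, -0.32], [213, -12, 14, -0.27, 1.13, -0.31], [220, -7, 3, -0.34, 1.22, -0.3], [222, 0, -8, -0.41, 1.31, -0.27]]
```

>>> servo_tool --pt "28 -3 16 0.01 0.12 -0.07" --pt "55 -7 29 0.01 0.23 -0.13" --pt "82 -11 37 0 0.35 -0.18" --pt "108 -14 42 -0.02 0.47 -0.22" --pt "132 -17 44 -0.04 0.58 -0.26" --pt "154 -18 43 -0.07 0.7 -0.29" --pt "173 -19 38 -0.11 0.81 -0.31" --pt "190 -18 32 -0.16 0.92 -0.32" --pt "203 -16 23 -0.21 1.02 -0.32" --pt "213 -12 14 -0.27 1.13 -0.31" --pt "220 -7 3 -0.34 1.22 -0.3" --pt "222 0 -8 -0.41 1.31 -0.27"

```text
clock: 3.0
tool_pos: [0.5032, 0.4107, 0.4643]
eef_rot: [2.552, -1.284, 2.319]
ft_force: [0.1, 1.3, 0.1]
finger_gap: 0.0003
```

```bash
python3 log.py; python3 fk.py
python3 - <<'E'
from ik import *
t,_=fit()
g=np.load("goal.npy")
ps,Rs=jpath(g,18,t)
rows(ps[:12],Rs[:12])
E
```

```text
clock 3.0
q [ 0.2072  0.0983  1.9908  1.3954  1.3957 -0.6575]
tool_pos [0.5032 0.4107 0.4643]
eef_rot [ 2.5524 -1.2835  2.3186]
ft_force [0.13   1.2924 0.1002]
finger_gap 0.00033332690009884295
[ 0.5508  0.6039  0.3181  0.2837  0.0233 -0.      0.0414]
[[ 0.      0.002  -0.0003]
 [-0.0004 -0.0011  0.0004]
 [-0.0018 -0.0005  0.0005]
 [ 0.0013 -0.0005 -0.0007]]
[[6, 12, -3, -0.09, 0.07, -0.01], [10, 25, -9, -0.19, 0.12, -0.01], [11, 38, -18, -0.29, 0.17, -0.02], [10, 51, -31, -0.4, 0.22, -0.01], [6, 63, -47, -0.51, 0.25, -0.01], [-1, 74, -65, -0.62, 0.27, 0.0], [-11, 83, -86, -0.73, 0.28, 0.01], [-25, 89, -109, -0.84, 0.29, 0.03], [-41, 93, -134, -0.95, 0.28, 0.05], [-60, 94, -159, -1.07, 0.27, 0.08], [-82, 91, -186, -1.18, 0.25, 0.11], [-105, 84, -213, -1.28, 0.22, 0.15]]
```

FK model fits within microns, and q4 is orbiting as planned.

>>> servo_tool --pt "6 12 -3 -0.09 0.07 -0.01" --pt "10 25 -9 -0.19 0.12 -0.01" --pt "11 38 -18 -0.29 0.17 -0.02" --pt "10 51 -31 -0.4 0.22 -0.01" --pt "6 63 -47 -0.51 0.25 -0.01" --pt "-1 74 -65 -0.62 0.27 0" --pt "-11 83 -86 -0.73 0.28 0.01" --pt "-25 89 -109 -0.84 0.29 0.03" --pt "-41 93 -134 -0.95 0.28 0.05" --pt "-60 94 -159 -1.07 0.27 0.08" --pt "-82 91 -186 -1.18 0.25 0.11" --pt "-105 84 -213 -1.28 0.22 0.15"

```text
clock: 4.2
tool_pos: [0.6339, 0.1975, 0.4262]
eef_rot: [0.258, -1.405, -2.937]
ft_force: [0.5, -0.5, 0.6]
finger_gap: 0.0005
```

```bash
python3 log.py
python3 - <<'E'
from ik import *
t,_=fit()
g=np.load("goal.npy")
ps,Rs=jpath(g,8,t)
rows(ps,Rs)
E
```

```text
clock 4.2
q [ 0.1249  0.0549  2.3825  2.7554  1.0691 -1.3638]
tool_pos [0.6339 0.1975 0.4262]
eef_rot [ 0.2577 -1.4053 -2.9368]
ft_force [ 0.4697 -0.5336  0.5869]
finger_gap 0.000507011836195066
[[-13, 21, -14, -0.08, -0.03, 0.0], [-27, 40, -30, -0.16, -0.06, 0.01], [-42, 59, -49, -0.24, -0.09, 0.01], [-58, 77, -69, -0.32, -0.13, 0.01], [-74, 94, -92, -0.4, -0.17, 0.02], [-90, 108, -117, -0.47, -0.22, 0.02], [-107, 122, -143, -0.55, -0.26, 0.03], [-123, 133, -171, -0.62, -0.31, 0.04]]
```

>>> servo_tool --pt "-13 21 -14 -0.08 -0.03 0.0" --pt "-27 40 -30 -0.16 -0.06 0.01" --pt "-42 59 -49 -0.24 -0.09 0.01" --pt "-58 77 -69 -0.32 -0.13 0.01" --pt "-74 94 -92 -0.4 -0.17 0.02" --pt "-90 108 -117 -0.47 -0.22 0.02" --pt "-107 122 -143 -0.55 -0.26 0.03" --pt "-123 133 -171 -0.62 -0.31 0.04" --pt "-123 133 -171 -0.62 -0.31 0.04"

```text
clock: 5.1
tool_pos: [0.5614, 0.0069, 0.2823]
eef_rot: [-3.121, -1.421, -0.176]
ft_force: [-0.4, -0.4, 0.8]
finger_gap: 0.0008
```

```bash
python3 log.py
python3 - <<'E'
from ik import *
for n in("scene","top"): cv2.imwrite(f"pics/{n}1.png",camera(n))
R0=Ro.from_euler("xyz",sensors.get_obs()["eef_rot"]);print(R0.as_matrix())
E
```

```text
clock 5.1
q [ 0.0939  0.0398  2.5788  3.4533  0.9174 -1.7232]
tool_pos [0.5614 0.0069 0.2823]
eef_rot [-3.1208 -1.4211 -0.176 ]
ft_force [-0.3666 -0.4112  0.7602]
finger_gap 0.0007829954383615856
[[ 0.14140437 -0.15139379  0.97830707]
 [-0.02539255 -0.98846649 -0.14929574]
 [ 0.9896262  -0.00373064 -0.14361775]]
```

View pics/scene1.png

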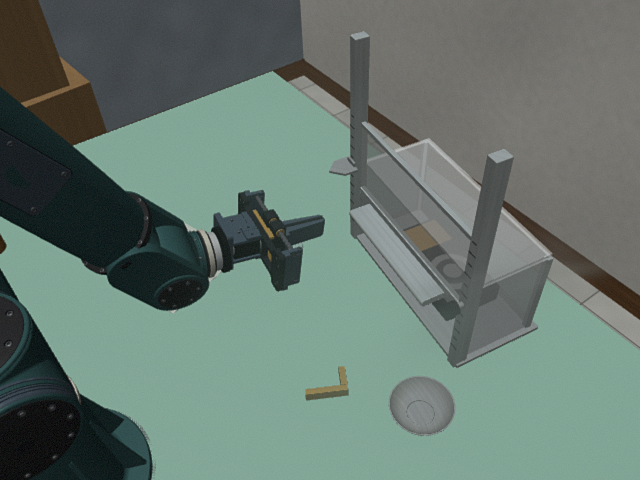

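View pics/top1.png

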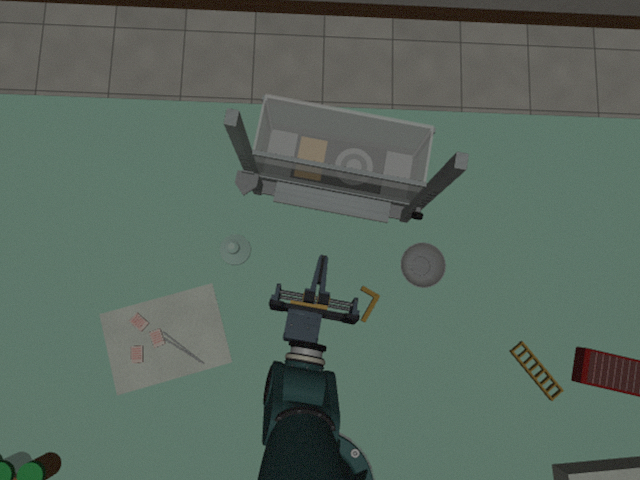

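Run:
```python
from ik import *
np.set_printoptions(precision=3,suppress=True)
t,_=fit(); o=sensors.get_obs(); p0=o["tool_pos"]; pt=np.array([.614,-.001,.098])
g,e=ik(pt,Rt(-.2,-1),o["q"],t); print(g,e,fk(g,t)[2])
g,e=ik([.688,-.012,.20],Rt(-.2,-1),g,t); print(g,e,fk(g,t)[2])
ps=[p0+(pt-p0)*k/6 for k in range(1,7)]
rows(ps,[Rt(-.2,-1)]*6)
```

```text
[ 0.055  0.641  2.413  3.357  1.285 -1.59 ] 6.8929141908147235e-12 [0.339 0.042 0.154]
[ 0.019  0.394  2.338  3.35   0.968 -1.655] 9.277038338917354e-12 [0.413 0.031 0.256]
[[-30, 0, 13, -0.0, -0.06, -0.0], [-59, 1, 26, -0.0, -0.06, -0.0], [-89, 1, 39, -0.0, -0.06, -0.0], [-118, 1, 52, -0.0, -0.06, -0.0], [-148, 2, 65, -0.0, -0.06, -0.0], [-178, 2, 77, -0.0, -0.06, -0.0]]
```

>>> servo_tool --pt "-25 0 11 0 -0.06 0" --pt "-55 1 24 0 -0.06 0" --pt "-85 1 37 0 -0.06 0" --pt "-112 1 49 0 -0.06 0" --pt "-135 2 59 0 -0.06 0" --pt "-155 2 67 0 -0.06 0" --pt "-170 2 74 0 -0.06 0" --pt "-178 2 77 0 -0.06 0" --pt "-178 2 77 0 -0.06 0"

```text
clock: 6.1
tool_pos: [0.6136, -0.0011, 0.0966]
eef_rot: [-3.122, -1.366, -0.172]
ft_force: [0.4, -0.7, 0.5]
finger_gap: 0.0007
```

```bash
python3 log.py
python3 - <<'E'
from ik import *
for n in("scene","top"): cv2.imwrite(f"pics/{n}2.png",camera(n))
E
```

```text
clock 6.1
q [ 0.0518  0.6409  2.4134  3.3497  1.2801 -1.5851]
tool_pos [ 0.6136 -0.0011  0.0966]
eef_rot [-3.1221 -1.3655 -0.1718]
ft_force [ 0.3842 -0.7083  0.4916]
finger_gap 0.0007102155959979517
```

View pics/scene2.png

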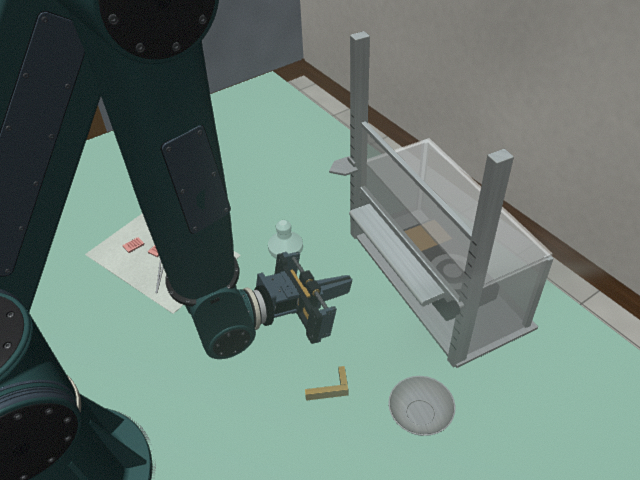

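View pics/top2.png

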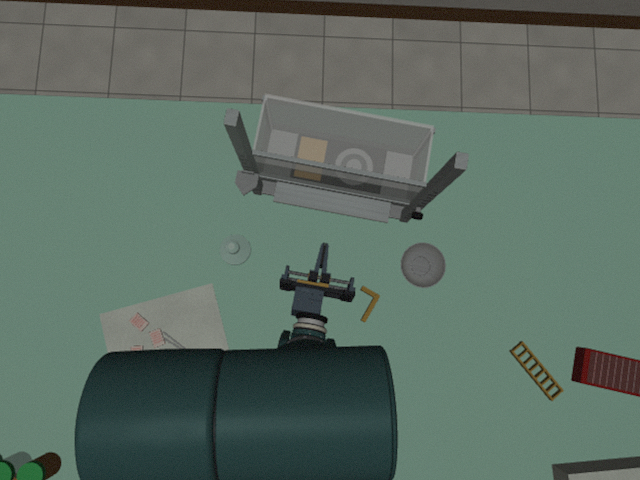

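>>> servo_tool --pt "3 0 14 0 0 0" --pt "6 0 30 0 0 0" --pt "9 0 45 0 0 0" --pt "12 0 58 0 0 0" --pt "14 0 67 0 0 0" --pt "14 0 71 0 0 0" --pt "14 0 71 0 0 0"

```text
clock: 6.9
tool_pos: [0.6849, -0.0126, 0.0964]
eef_rot: [-3.123, -1.366, -0.172]
ft_force: [-0.4, -0.0, -0.3]
finger_gap: 0.0003
```

```bash
python3 log.py
python3 - <<'E'
from ik import *
for n in("scene","top"): cv2.imwrite(f"pics/{n}3.png",camera(n))
s=cv2.imread("pics/scene3.png"); cv2.imwrite("pics/s3c.png",cv2.resize(s[150:340,220:480],None,fx=3,fy=3))
E
```

```text
clock 6.9
q [ 0.0156  0.6554  2.2933  3.3206  1.176  -1.6019]
tool_pos [ 0.6849 -0.0126  0.0964]
eef_rot [-3.1234 -1.3659 -0.1716]
ft_force [-0.431  -0.0464 -0.2551]
finger_gap 0.00027841163507921925
```

View pics/s3c.png

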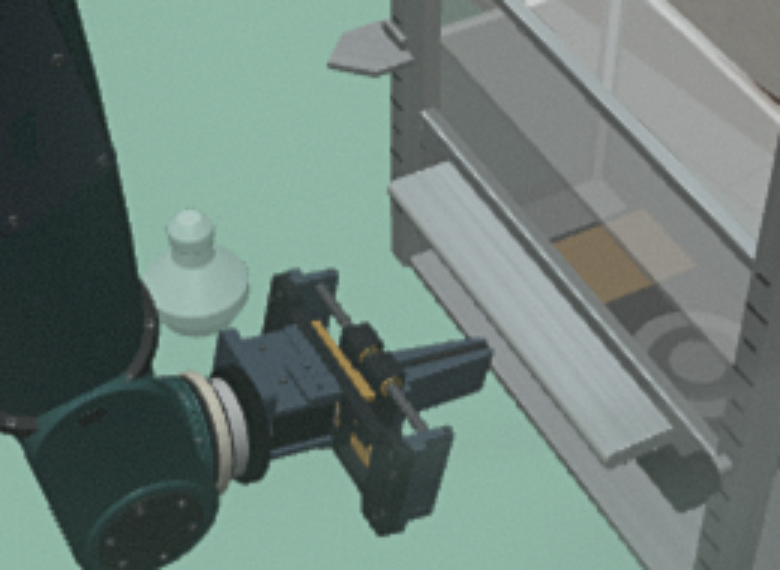

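Run:
```python
from ik import *
np.set_printoptions(precision=4,suppress=True)
o=sensors.get_obs();R=Ro.from_euler("xyz",o["eef_rot"])
for v in([0,0,.017],[.016,0,.017],[-.016,0,.017],[.016,.013,.017],[.016,-.013,.017]):
    X=o["tool_pos"]+R.apply(v); u=proj("scene",X); print(v,X,u,(u-[220,150])*3, proj("top",X))
t=cv2.imread("pics/top3.png"); cv2.imwrite("pics/t3c.png",cv2.resize(t[160:290,230:430],None,fx=4,fy=4))
```

```text
[0, 0, 0.017] [ 0.7005 -0.015   0.0927] [393.6    268.0645] [520.7999 354.1935] [330.9908 205.256 ]
[0.016, 0, 0.017] [ 0.7037 -0.0156  0.1083] [395.3866 262.296 ] [526.1599 336.8881] [331.5784 202.6372]
[-0.016, 0, 0.017] [ 0.6973 -0.0145  0.077 ] [391.8423 273.7394] [515.527  371.2181] [330.4171 207.8122]
[0.016, 0.013, 0.017] [ 0.7017 -0.0284  0.1083] [398.7751 266.4949] [536.3254 349.4846] [336.7292 203.5918]
[0.016, -0.013, 0.017] [ 0.7057 -0.0027  0.1084] [392.0425 258.1522] [516.1276 324.4566] [326.4262 201.6823]
```

View pics/t3c.png

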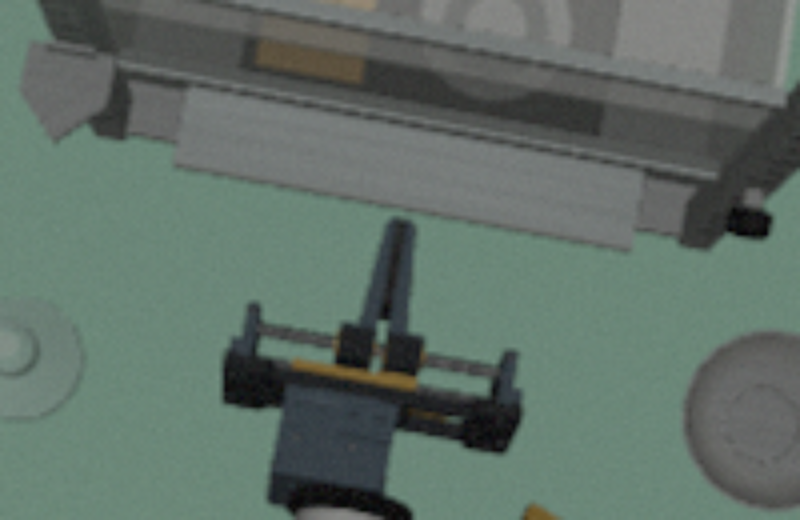

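Run:
```python
from ik import *
np.set_printoptions(precision=4,suppress=True)
for s,t in [((383,268),(330,216)),((352,280),(324.5,244)),((324,218),(322,257))]: print(tri(s,t))
o=sensors.get_obs(); print(o["tool_pos"])
n=3
for n in("scene","top"):
    im=cv2.imread(f"pics/{n}3.png"); cv2.imwrite(f"pics/{n}3d.png",cv2.resize(im[190:300,290:430] if n=="top" else im[230:340,290:430],None,fx=5,fy=5,interpolation=cv2.INTER_CUBIC))
```

```text
(array([ 0.6714, -0.0134,  0.1104]), array([-0.6806,  0.1626,  0.4424, -0.7492]))
(array([ 0.6018, -0.0017,  0.1115]), array([-0.9279,  0.1986,  0.5766, -1.0167]))
(array([0.549 , 0.0094, 0.2995]), array([-1.2819,  0.2575,  0.8188, -1.4672]))
[ 0.6841 -0.0125  0.0962]
```

View pics/scene3d.png

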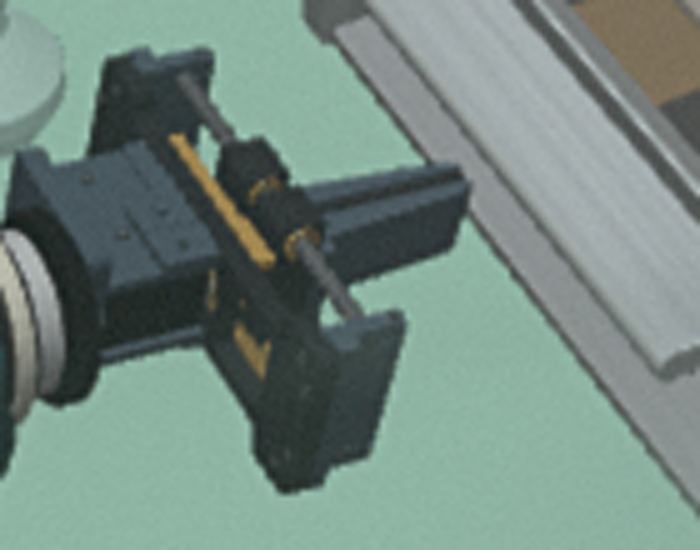

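View pics/top3d.png

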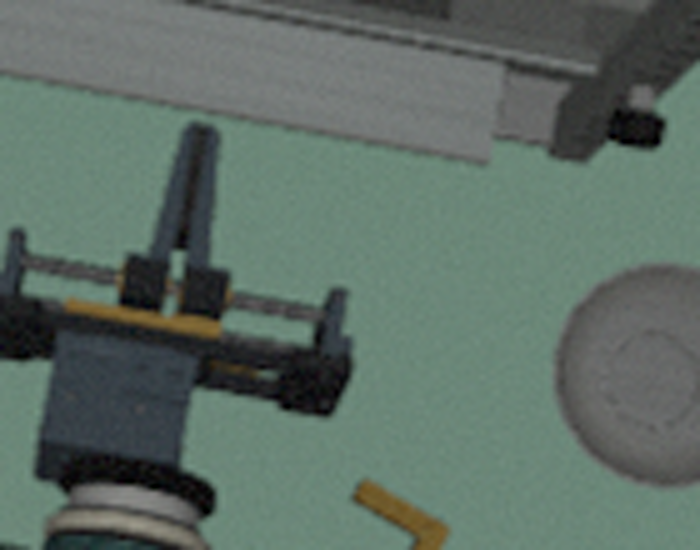

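Run:
```python
from ik import *
np.set_printoptions(precision=4,suppress=True)
o=sensors.get_obs();R=Ro.from_euler("xyz",o["eef_rot"])
for n,s,t in [("plate",(371,293),(358,248)),("yel",(344,282.4),(333.6,255)),("tip",(383,266.5),(330,216))]:
    X,e=tri(s,t); print(n,X,e,"tool frame mm",R.inv().apply(X-o["tool_pos"])*1000)
print(proj("top",[0,0,0]),proj("top",[0.0,0,.1]),proj("scene",[0,0,0]), proj("top",[.219,.665,.2]))
```

```text
plate [ 0.5874 -0.0788  0.1558] [-0.6126  0.1392  0.3739 -0.6478] tool frame mm [ 41.2518  80.0811 -95.8092]
yel [ 0.5694 -0.0216  0.1456] [-0.2142  0.0457  0.1298 -0.2331] tool frame mm [  25.6591   26.3836 -119.7115]
tip [ 0.6708 -0.0134  0.1151] [-0.8162  0.1943  0.5318 -0.8989] tool frame mm [ 15.8826   2.8197 -16.5437]
[316.7557 488.5855] [317.8336 503.9868] [ 68.2616 484.7353] [  6.5796 407.5397]
```

Run:
```python
import cv2
s=cv2.imread("pics/scene0.png");t=cv2.imread("pics/top0.png")
cv2.imwrite("pics/t0b.png",cv2.resize(t[380:480,0:180],None,fx=4,fy=4))
cv2.imwrite("pics/t0base.png",cv2.resize(t[400:480,240:400],None,fx=4,fy=4))
```

```text
(no output)
```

View pics/t0b.png

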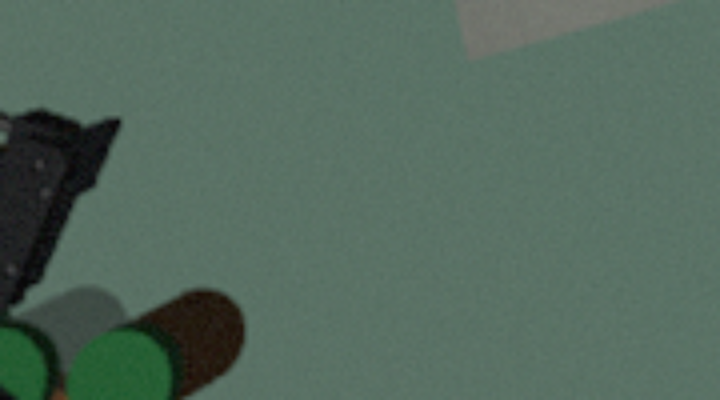

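View pics/t0base.png

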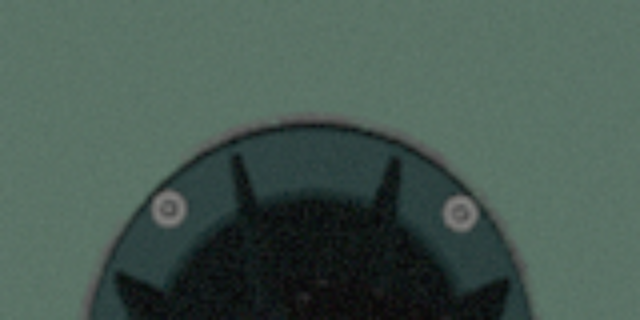

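The fingertip triangulates to x≈0.671, about 33 mm short of what the stated tip offset gives. y and z agree. Both cameras place the tip just ahead of the lip's front edge, so I'll trust the images relative to the lip and go 28 mm further in before looking again.

>>> servo_tool --pt "2 0 10 0 0 0" --pt "4 0 20 0 0 0" --pt "6 0 28 0 0 0" --pt "6 0 28 0 0 0"

```text
clock: 7.4
tool_pos: [0.7143, -0.0171, 0.0973]
eef_rot: [-3.122, -1.367, -0.173]
ft_force: [-0.3, -0.4, -0.8]
finger_gap: 0.0003
```

```bash
python3 log.py
python3 - <<'E'
from ik import *
a=camera("scene");b=camera("top")
cv2.imwrite("pics/scene4.png",a);cv2.imwrite("pics/top4.png",b)
A=cv2.resize(a[200:310,290:430],None,fx=5,fy=5,interpolation=cv2.INTER_CUBIC)
B=cv2.resize(b[170:280,260:400],None,fx=5,fy=5,interpolation=cv2.INTER_CUBIC)
cv2.imwrite("pics/scene4d.png",A);cv2.imwrite("pics/top4d.png",B)
E
```

```text
clock 7.4
q [ 0.0044  0.6649  2.2422  3.3118  1.1361 -1.607 ]
tool_pos [ 0.7143 -0.0171  0.0973]
eef_rot [-3.1221 -1.3674 -0.173 ]
ft_force [-0.2976 -0.3812 -0.7781]
finger_gap 0.0002919448555657628
```

View pics/scene4d.png

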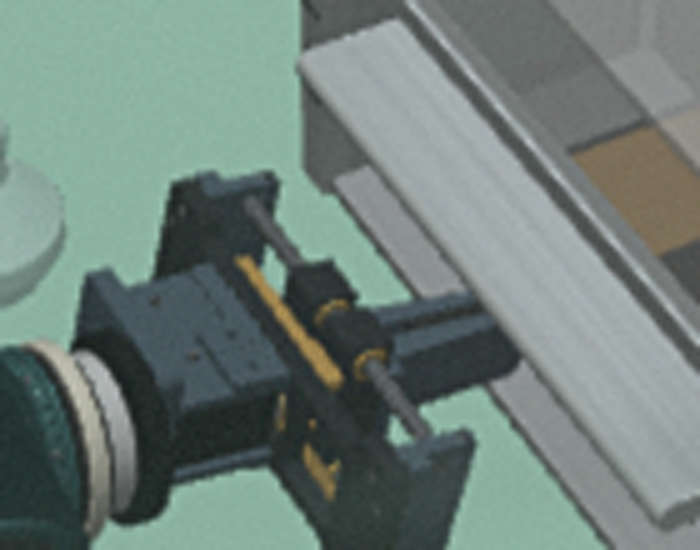

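View pics/top4d.png

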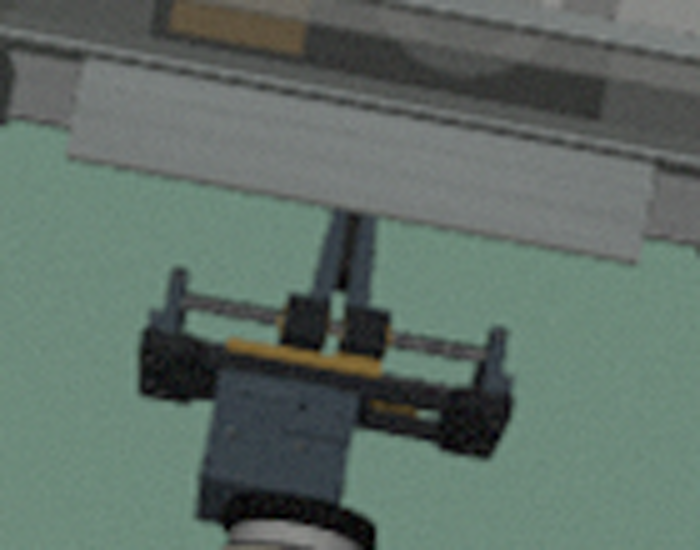

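The fingers are now under the lip near its middle, with the tip hidden below it by about 27 mm. Raising gently to feel for contact.

>>> servo_tool --pt "4 0 -1 0 0 0" --pt "8 0 -2 0 0 0" --pt "12 0 -2.5 0 0 0" --pt "15 0 -3 0 0 0" --pt "18 0 -3.6 0 0 0" --pt "20 0 -4 0 0 0" --pt "20 0 -4 0 0 0"

```text
clock: 8.2
tool_pos: [0.7129, -0.017, 0.1173]
eef_rot: [-3.123, -1.366, -0.171]
ft_force: [-2.7, 0.8, -2.7]
finger_gap: 0.0004
```

>>> servo_tool --pt "2 0 -0.4 0 0 0" --pt "4 0 -0.8 0 0 0" --pt "6 0 -1.2 0 0 0" --pt "8 0 -1.6 0 0 0" --pt "10 0 -2 0 0 0" --pt "10 0 -2 0 0 0"

```text
clock: 8.8
tool_pos: [0.7132, -0.0171, 0.1277]
eef_rot: [-3.123, -1.366, -0.172]
ft_force: [-1.9, -0.1, -2.0]
finger_gap: 0.0004
```

```bash
cat > look.py <<'E'
from h import *
import sys
def crop(im,x0,y0,w,h,k,n):
    c=cv2.resize(im[y0:y0+h,x0:x0+w],None,fx=k,fy=k,interpolation=cv2.INTER_CUBIC)
    for x in range((x0+9)//10*10,x0+w,10):
        cv2.line(c,((x-x0)*k,0),((x-x0)*k,6 if x%50 else 16),(0,0,255),1); cv2.putText(c,str(x),((x-x0)*k,26),0,.35,(0,0,255),1)
    for y in range((y0+9)//10*10,y0+h,10):
        cv2.line(c,(0,(y-y0)*k),(6,(y-y0)*k),(0,0,255),1); cv2.putText(c,str(y),(8,(y-y0)*k+4),0,.35,(0,0,255),1)
    cv2.imwrite(n,c)
E
python3 log.py
python3 - <<'E'
from look import *
a=camera("scene");b=camera("top")
cv2.imwrite("pics/scene5.png",a);cv2.imwrite("pics/top5.png",b)
crop(a,320,140,75,90,6,"pics/s5l.png");crop(a,395,250,60,60,8,"pics/s5r.png")
crop(b,225,160,75,50,8,"pics/t5l.png");crop(b,370,190,60,45,8,"pics/t5r.png")
m=[cv2.imread(f"pics/{n}.png") for n in("s5l","s5r","t5l","t5r")]
c=np.zeros((600,800,3),np.uint8)
c[:540,:450]=m[0]; c[:,450:]=m[1][:480,:350].shape and 0
c[:480,450:800]=m[1][:480,:350]; cv2.imwrite("pics/s5.png",c)
c=np.zeros((600,800,3),np.uint8); c[:400,:600]=m[2]; cv2.imwrite("pics/t5.png",m[2]); cv2.imwrite("pics/t5b.png",m[3])
E
```

```text
clock 8.8
q [ 0.0045  0.5896  2.2628  3.3164  1.0812 -1.6176]
tool_pos [ 0.7132 -0.0171  0.1277]
eef_rot [-3.1229 -1.3665 -0.172 ]
ft_force [-1.9208 -0.0956 -2.0365]
finger_gap 0.0003848487051815104
```

View pics/s5.png

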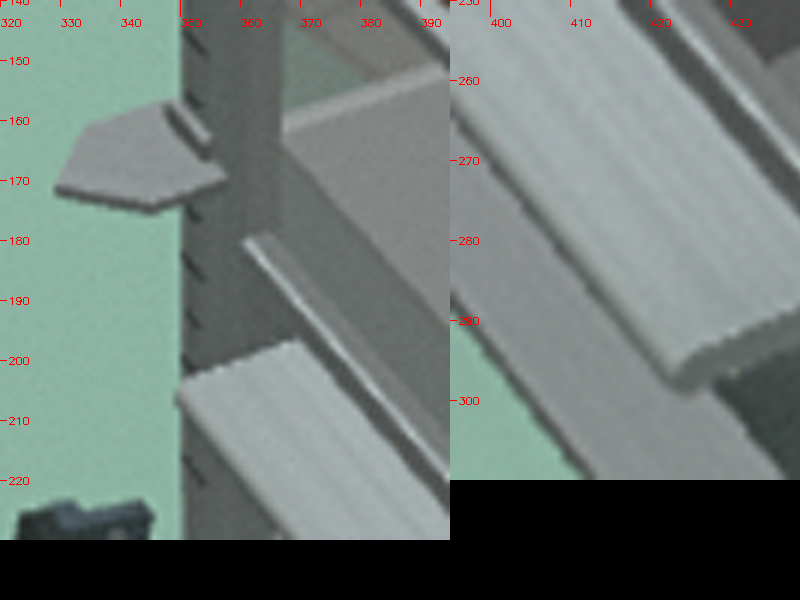

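View pics/t5.png

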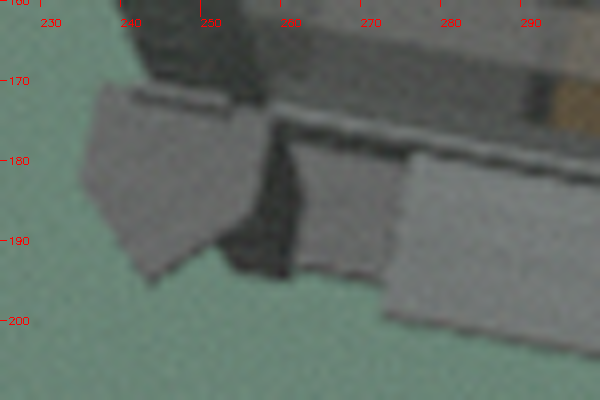

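View pics/t5b.png

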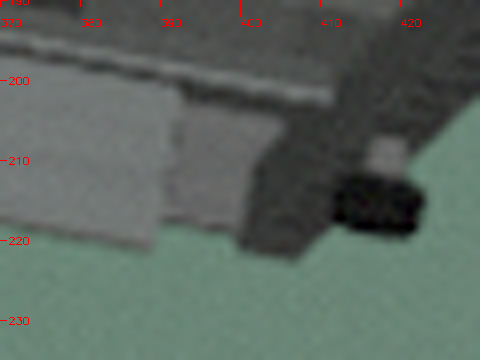

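Run:
```python
from h import *
np.set_printoptions(precision=4,suppress=True)
for k,s,t in [("FL",(349.3,205.5),(272,199.5)),("FR",(423,297.5),(387.7,221)),("BL",(369,196.5),(275.8,179.3)),("BR",(443.5,287),(391.5,202)),("Mtip",(329,171.2),(242.7,195))]:
    X,e=tri(s,t); print(k,X,e)
```

```text
FL [0.6947 0.1273 0.1651] [-0.309   0.0705  0.2138 -0.3725]
FR [ 0.6525 -0.1474  0.1618] [-0.3827  0.1007  0.2414 -0.3937]
BL [0.742  0.1203 0.1698] [-0.0739  0.0181  0.0527 -0.0894]
BR [ 0.6964 -0.1547  0.1669] [ 0.1079 -0.0305 -0.07    0.1116]
Mtip [0.6898 0.1896 0.219 ] [-0.079   0.0174  0.0562 -0.0999]
```

>>> servo_tool --pt "4 0 -0.8 0 0 0" --pt "9 0 -1.8 0 0 0" --pt "14 0 -2.8 0 0 0" --pt "19 0 -3.9 0 0 0" --pt "24 0 -4.9 0 0 0" --pt "29 0 -5.9 0 0 0" --pt "34 0 -6.9 0 0 0" --pt "38 0 -7.7 0 0 0" --pt "41 0 -8.3 0 0 0" --pt "43 0 -8.7 0 0 0" --pt "43 0 -8.7 0 0 0"

```text
clock: 10.0
tool_pos: [0.7134, -0.0173, 0.1716]
eef_rot: [-3.123, -1.367, -0.172]
ft_force: [-0.0, -0.6, -0.9]
finger_gap: 0.0007
```

```bash
python3 log.py
cat > cap.py <<'E'
from look import *
def cap(tag,n=6):
    for nm in("scene","top"):
        A=np.mean([camera(nm).astype(np.float32) for _ in range(n)],0); np.save(f"pics/{nm}{tag}.npy",A); cv2.imwrite(f"pics/{nm}{tag}.png",A.astype(np.uint8))
    a=cv2.imread(f"pics/scene{tag}.png");b=cv2.imread(f"pics/top{tag}.png")
    crop(a,320,140,80,60,9,f"pics/s{tag}l.png");crop(a,400,220,60,60,9,f"pics/s{tag}r.png")
    crop(b,225,160,80,60,9,f"pics/t{tag}l.png");crop(b,360,180,60,50,9,f"pics/t{tag}r.png")
E
python3 -c "
from cap import *
cap('6')"
```

```text
clock 10.0
q [ 0.004   0.4826  2.2828  3.3251  0.9958 -1.6354]
tool_pos [ 0.7134 -0.0173  0.1716]
eef_rot [-3.1227 -1.3667 -0.1723]
ft_force [-0.0169 -0.5899 -0.9047]
finger_gap 0.0006501183325558179
```

View pics/s6l.png

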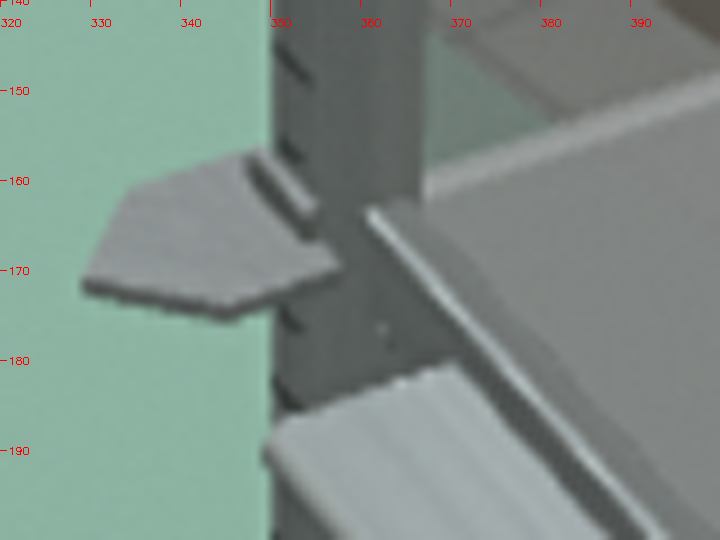

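View pics/s6r.png

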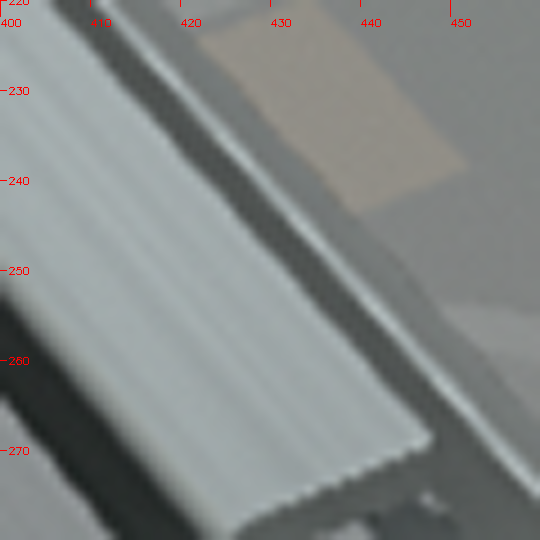

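View pics/t6l.png

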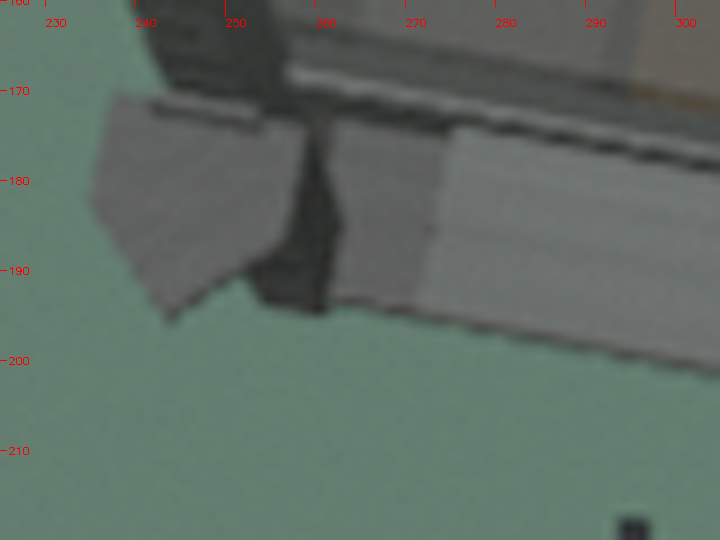

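View pics/t6r.png

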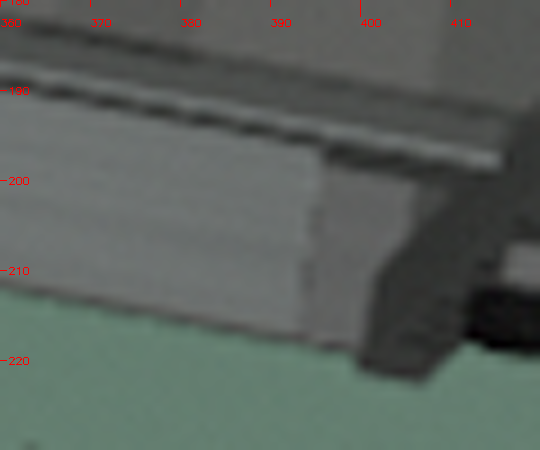

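View pics/scene6.png

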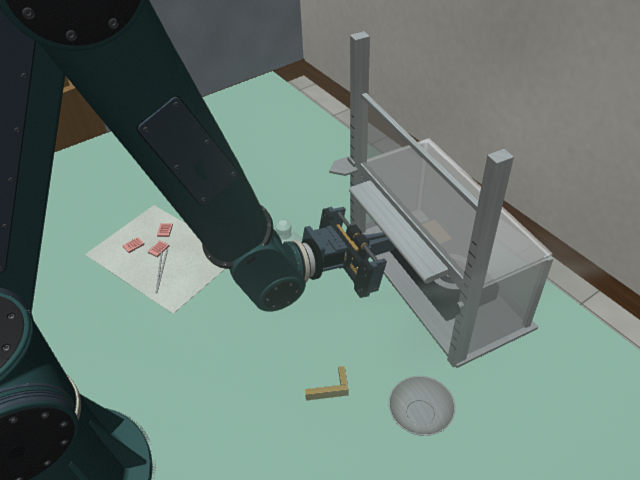

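Run:
```python
from h import *
np.set_printoptions(precision=4,suppress=True)
for k,s,t in [("FL",(350,188.5),(271.3,194.5)),("FR",(425.5,279.5),(393,218.5)),("BL",(370.3,180.5),(275,174)),("BR",(447.4,268.5),(395.5,197)),("Mtip",(329,171.2),(243.7,195.3)),
 ("sL",(334,161),(235,182)),("bL",(347.5,156.8),(237.5,170.5)),("sR",(344.5,174),(256,187)),("bR",(357,169.7),(258.5,174.3))]:
    X,e=tri(s,t); print(k,X,e)
```

```text
FL [0.6955 0.1259 0.2119] [-0.3215  0.0744  0.2267 -0.3926]
FR [ 0.6488 -0.1507  0.2163] [-0.6239  0.1663  0.4007 -0.6463]
BL [0.743  0.1194 0.2132] [-0.2528  0.0627  0.1841 -0.3096]
BR [ 0.6973 -0.1554  0.2167] [-0.0946  0.0272  0.0627 -0.0987]
Mtip [0.6884 0.1871 0.2213] [ 0.0164 -0.0036 -0.0117  0.0208]
sL [0.7175 0.2084 0.2211] [ 0.2911 -0.0667 -0.2118  0.3735]
bL [0.7468 0.2029 0.2213] [-0.5414  0.1262  0.4041 -0.6939]
sR [0.7085 0.1606 0.221 ] [-0.0026  0.0006  0.0019 -0.0032]
bR [0.738  0.1565 0.2205] [ 0.0706 -0.0172 -0.0517  0.0884]
```

```bash
cat > edge.py <<'E'
from h import *
from scipy.ndimage import map_coordinates, gaussian_filter1d
def edgeline(A,p,q,sign,half=3.0,n=120,a=.06,b=.94):
    # p,q approx ends (tick readings -0.44 = pixel centre); sign: +1 bright->dark along normal
    g=A.mean(2); p=np.array(p)-.44;q=np.array(q)-.44;d=(q-p)/np.linalg.norm(q-p);nn=np.array([d[1],-d[0]])
    s=np.arange(-half-1,half+1.01,.1); pts=[]
    for u in np.linspace(a,b,n):
        c=p+(q-p)*u; P=c[:,None]+nn[:,None]*s
        v=gaussian_filter1d(map_coordinates(g,[P[1],P[0]],order=3),4); gr=-sign*np.gradient(v); gr[:8]=0;gr[-8:]=0
        i=gr.argmax(); w=np.clip(gr[max(0,i-6):i+7],0,None); off=(w*s[max(0,i-6):i+7]).sum()/w.sum()
        pts.append(c+nn*off)
    pts=np.array(pts,np.float32)
    vx,vy,x0,y0=cv2.fitLine(pts,cv2.DIST_HUBER,0,.01,.01).ravel()
    r=(pts-[x0,y0])@np.array([-vy,vx]); return np.array([x0,y0]),np.array([vx,vy]),r.std()
def plane(n,p,d):
    l=np.cross(np.r_[p,1],np.r_[p+d*50,1]); pl=P(n).T@l; return pl/np.linalg.norm(pl[:3])
def line3(sc,tp):
    a=plane("scene",*sc[:2]);b=plane("top",*tp[:2]); d=np.cross(a[:3],b[:3]); d/=np.linalg.norm(d)
    A=np.array([a[:3],b[:3],d]); out=[]
    for y in(.12,-.015,-.15):
        M=np.array([a[:3],b[:3],[0,1,0]]); out.append(np.linalg.solve(M,[-a[3],-b[3],y]))
    return d,out
E
python3 - <<'E'
from edge import *
np.set_printoptions(precision=4,suppress=True)
S=np.load("pics/scene6.npy");T=np.load("pics/top6.npy")
# normal n=(dy,-dx): for line going right-down, n points right-up (towards window) 
s=edgeline(S,(370.3,180.5),(447.4,268.5),1); t=edgeline(T,(275,174),(395.5,197),1)
print(s[2],t[2],s[:2],t[:2]); d,o=line3(s,t); print("back",d,*o)
s=edgeline(S,(350,189),(425.5,280),-1); t=edgeline(T,(271.3,195.5),(393,219),-1)
print(s[2],t[2]); d,o=line3(s,t); print("front",d,*o)
for k,a,b in [("tip",(329,171.2),(243.7,195.3)),("sR",(344.5,174),(256,187))]:
    print(k,tri(np.array(a)-.44,np.array(b)-.44)[0])
E
```

```text
0.08748109 0.11528001 (array([407.3225, 222.3671], dtype=float32), array([0.6608, 0.7506], dtype=float32)) (array([339.7596, 185.7412], dtype=float32), array([0.9827, 0.185 ], dtype=float32))
back [ 0.1568  0.9876 -0.0016] [0.7429 0.12   0.2149] [ 0.7215 -0.015   0.2151] [ 0.7    -0.15    0.2153]
0.24959743 0.23453927
front [0.1507 0.9882 0.0258] [0.6971 0.12   0.2036] [ 0.6765 -0.015   0.2001] [ 0.6559 -0.15    0.1966]
tip [0.6887 0.1884 0.2216]
sR [0.7088 0.1619 0.2213]
```

Run:
```python
from edge import *
np.set_printoptions(precision=4,suppress=True)
S=np.load("pics/scene6.npy");T=np.load("pics/top6.npy")
def mk(nm,a,b,c,d,sg1,sg2,y,half=1.5):
    s=edgeline(S,a,b,sg1,half=half,n=30,a=.12,b=.88); t=edgeline(T,c,d,sg2,half=half,n=30,a=.12,b=.88)
    A=plane("scene",*s[:2]);B=plane("top",*t[:2]); 
    M=np.array([A[:3],B[:3],[1,0,0] if nm=="sLbL" else [0,1,0]]); print(nm,s[2],t[2],np.linalg.solve(M,[-A[3],-B[3],y]),np.cross(A[:3],B[:3])/np.linalg.norm(np.cross(A[:3],B[:3])))
    return s,t
for g in (1,-1):
    l1=mk("tipsL",(329,171.2),(334,161),(243.7,195.3),(235,182),g,g,.199)
    l2=mk("sLbL",(334,161),(347.5,156.8),(235,182),(237.5,170.5),g,g,.733)
    r=mk("tipsR",(329,171.0),(344.5,173.8),(243.7,195.3),(254,188.8),g,g,.176,1.2)
    def X(a,b):
        k=np.linalg.solve(np.c_[a[1],-b[1]],b[0]-a[0]); return a[0]+a[1]*k[0]
    try: 
        for i,(u,v) in enumerate([(l1,l2),(l1,r)]): print("corner",X(u[0],v[0]),X(u[1],v[1]),tri(X(u[0],v[0]),X(u[1],v[1])))
    except Exception as e: print(e)
```

```text
tipsL nan nan [nan nan nan] [nan nan nan]
sLbL nan nan [nan nan nan] [nan nan nan]
tipsR 0.025722403 0.22888541 [0.697  0.176  0.2192] [-0.5681  0.8226 -0.0221]
Singular matrix
tipsL 0.39029303 0.1358 [0.7024 0.199  0.2225] [0.8207 0.5627 0.0995]
sLbL 0.10408546 0.10579825 [0.733  0.2072 0.2219] [-0.9879  0.1542 -0.0138]
tipsR 0.07521155 0.17882676 [0.7011 0.176  0.2199] [-0.5698  0.8217 -0.0131]
corner [333.4371 160.6056] [234.2666 182.1544] (array([0.7171, 0.21  , 0.2213]), array([ 0.2652, -0.0606, -0.193 ,  0.3405]))
corner [328.5891 170.4137] [242.1058 194.4334] (array([0.6903, 0.1911, 0.22  ]), array([ 0.0946, -0.021 , -0.0673,  0.1198]))edge.py:10: RuntimeWarning: invalid value encountered in scalar divide
  i=gr.argmax(); w=np.clip(gr[max(0,i-6):i+7],0,None); off=(w*s[max(0,i-6):i+7]).sum()/w.sum()
edge.py:16: RuntimeWarning: invalid value encountered in divide
  l=np.cross(np.r_[p,1],np.r_[p+d*50,1]); pl=P(n).T@l; return pl/np.linalg.norm(pl[:3])
```

>>> servo_tool --pt "2 0 -0.4 0 0 0" --pt "4 0 -0.8 0 0 0" --pt "6 0 -1.2 0 0 0" --pt "7.5 0 -1.5 0 0 0" --pt "9 0 -1.8 0 0 0" --pt "10 0 -2 0 0 0" --pt "10 0 -2 0 0 0" --pt "10 0 -2 0 0 0"

```text
clock: 11.4
tool_pos: [0.7134, -0.0173, 0.1815]
eef_rot: [-3.123, -1.366, -0.171]
ft_force: [-2.5, 0.9, -1.9]
finger_gap: 0.0005
```

```bash
python3 log.py
cat > meas.py <<'E'
from edge import *
from cap import cap
import sys
np.set_printoptions(precision=4,suppress=True)
def meas(tag,bs,bt):
    S=np.load(f"pics/scene{tag}.npy");T=np.load(f"pics/top{tag}.npy")
    s=edgeline(S,*bs,1); t=edgeline(T,*bt,1); d,o=line3(s,t); print(s[2],t[2],"back",d,*o)
E
python3 - <<'E'
from meas import *
cap('7')
# predict ends from old line raised 10mm
L=[np.array([.743,.1195,.2251]),np.array([.6975,-.155,.2253])]
bs=[proj("scene",x)+.44 for x in L];bt=[proj("top",x)+.44 for x in L]; print(bs,bt)
meas('7',bs,bt)
E
```

```text
clock 11.4
q [ 0.0039  0.4583  2.2864  3.3274  0.9749 -1.64  ]
tool_pos [ 0.7134 -0.0173  0.1815]
eef_rot [-3.1234 -1.3662 -0.1715]
ft_force [-2.4786  0.8897 -1.9056]
finger_gap 0.0004688917233163624
[array([370.583 , 176.4441]), array([448.2387, 265.492 ])] [array([275.2778, 172.6657]), array([396.5281, 196.3594])]
0.0920249 0.1141154 back [ 0.1572  0.9876 -0.0022] [0.7431 0.12   0.2244] [ 0.7216 -0.015   0.2247] [ 0.7001 -0.15    0.225 ]
```

View pics/s7l.png

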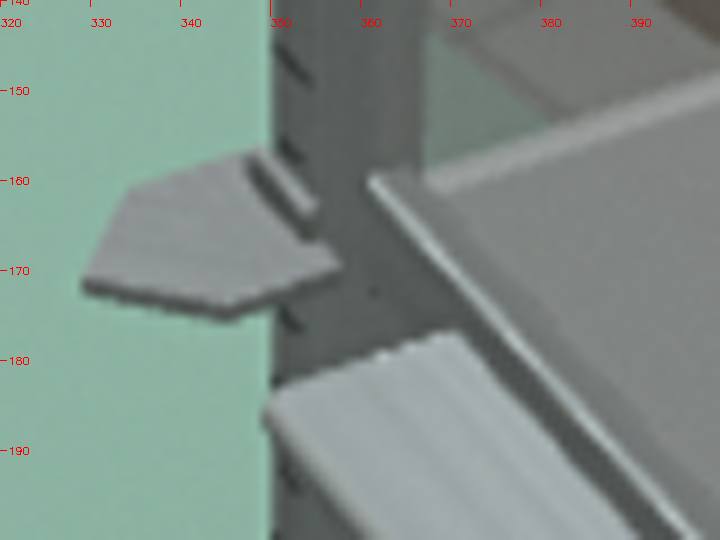

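View pics/t7l.png

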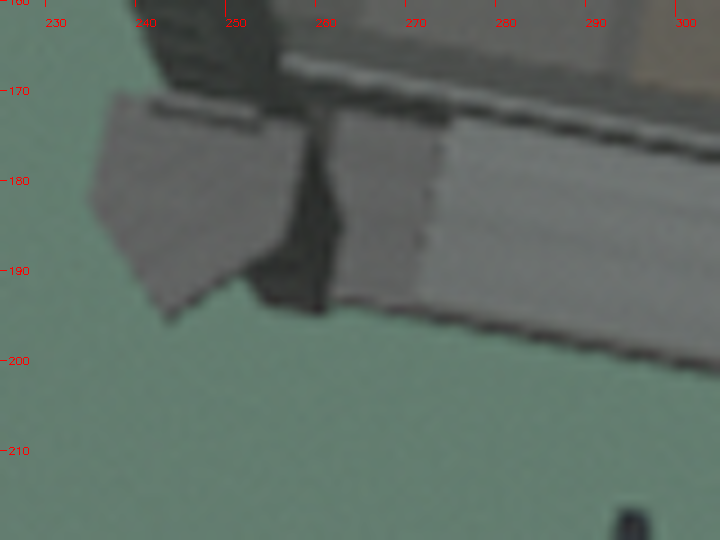

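Run:
```python
from meas import *
S={n:np.load(f"pics/{n}7.npy") for n in("scene","top")}
Y=np.array([.1572,.9876,0]);X=np.array([.9876,-.1572,0]);b0=np.array([.7216,-.015,.2247])
for n in S:
    c=-C[n]["R"].T@C[n]["t"]; im=S[n].astype(np.uint8).copy()
    k=9; x0,y0=(320,140) if n=="scene" else (225,160); cr=cv2.resize(im[y0:y0+60,x0:x0+80],None,fx=k,fy=k,interpolation=cv2.INTER_CUBIC)
    def d(Xw,col):
        u=proj(n,Xw); cv2.circle(cr,(int(round((u[0]-x0+.5)*k)),int(round((u[1]-y0+.5)*k))),2,col,-1)
    for y in np.linspace(.13725,.06,12):
        ax=b0-X*.041+Y*y-np.array([0,0,.008]); v=ax-c; v/=np.linalg.norm(v); nn=np.cross(Y,v); nn/=np.linalg.norm(nn)
        for sg in(1,-1):
            if (nn*sg)@X<0 : d(ax+sg*nn*.008,(0,0,255))
        d(b0-X*.041+Y*y,(0,255,255)); d(b0+Y*y,(255,0,0))
    # marker model: top plane .2212, base centre estimated from corners
    mc=(np.array([.7171,.21,0])+np.array([.7085,.1610,0]))/2
    for zz,col in((.2212,(0,255,0)),(.2162,(255,0,255))):
        for a,bb in((0,.025),(0,-.025),(.03,.025),(.03,-.025)): d(np.array([mc[0],mc[1],zz])+X*a+Y*bb,col)
        d(np.array([.690,.190,zz]),col)
    cv2.imwrite(f"pics/chk_{n}.png",cr)
```

```text
(no output)
```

View pics/chk_scene.png

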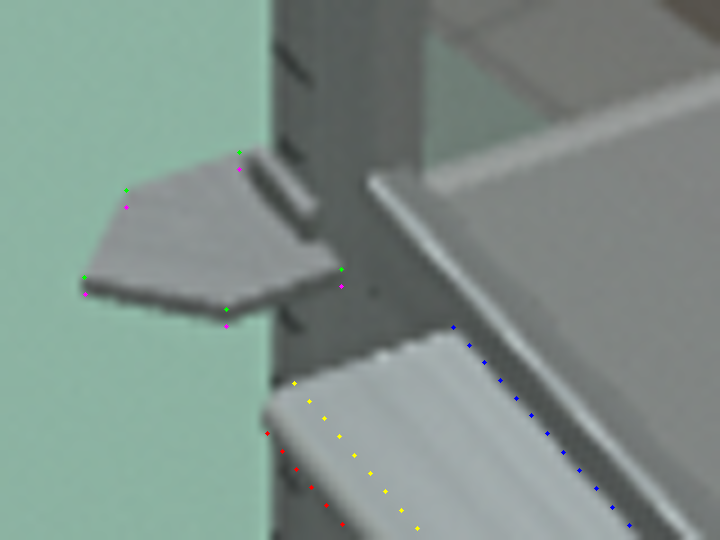

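View pics/chk_top.png

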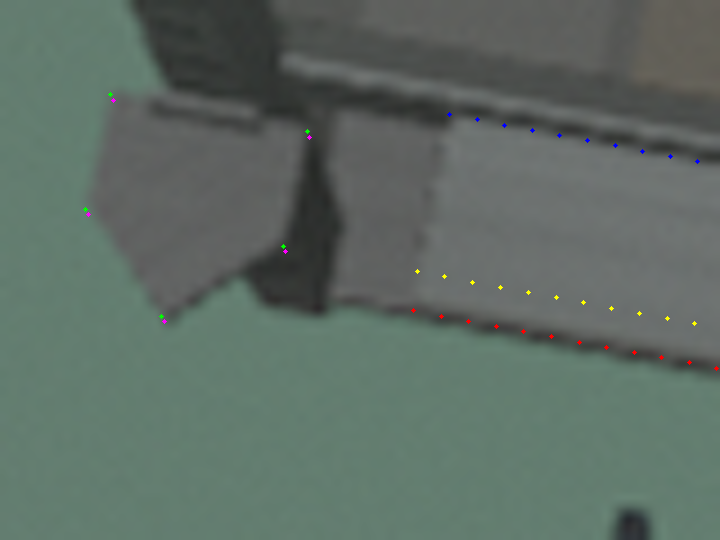

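Run:
```python
from meas import *
S=np.load("pics/scene7.npy"); n="scene"
Y=np.array([.1572,.9876,0]);X=np.array([.9876,-.1572,0]);b0=np.array([.7216,-.015,.2247])
c=-C[n]["R"].T@C[n]["t"]; im=S.astype(np.uint8); k=9;x0,y0=385,225
cr=cv2.resize(im[y0:y0+60,x0:x0+80],None,fx=k,fy=k,interpolation=cv2.INTER_CUBIC)
def d(Xw,col):
    u=proj(n,Xw); cv2.circle(cr,(int(round((u[0]-x0+.5)*k)),int(round((u[1]-y0+.5)*k))),2,col,-1)
for y in np.linspace(-.13725,-.05,14):
    ax=b0-X*.041+Y*y-np.array([0,0,.008]); v=ax-c; v/=np.linalg.norm(v); nn=np.cross(Y,v); nn/=np.linalg.norm(nn)
    for sg in(1,-1):
        if (nn*sg)@X<0 : d(ax+sg*nn*.008,(0,0,255))
    d(b0-X*.041+Y*y,(0,255,255)); d(b0+Y*y,(255,0,0)); d(b0+Y*y-[0,0,.016],(255,0,255))
cv2.imwrite("pics/chk_r.png",cr)
```

```text
(no output)
```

View pics/chk_r.png

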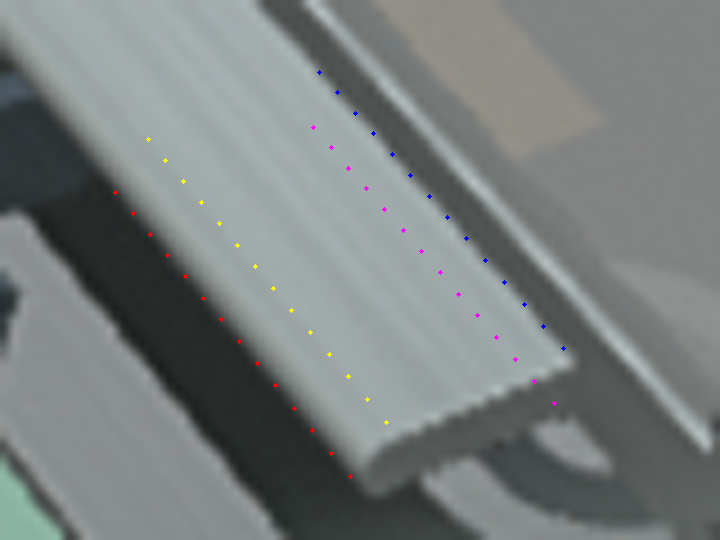

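>>> servo_tool --pt "0.7 0 -0.1 0 0 0" --pt "1.4 0 -0.3 0 0 0" --pt "2.2 0 -0.4 0 0 0" --pt "2.2 0 -0.4 0 0 0" --pt "2.2 0 -0.4 0 0 0"

```text
clock: 12.5
tool_pos: [0.7134, -0.0173, 0.1836]
eef_rot: [-3.124, -1.366, -0.171]
ft_force: [-1.2, 0.5, -2.3]
finger_gap: 0.0005
```

```bash
python3 log.py
python3 - <<'E'
from meas import *
cap('8',8)
L=[np.array([.743,.1195,.227]),np.array([.6975,-.155,.227])]
meas('8',[proj("scene",x)+.44 for x in L],[proj("top",x)+.44 for x in L])
E
```

```text
clock 12.5
q [ 0.0039  0.453   2.287   3.3279  0.97   -1.6411]
tool_pos [ 0.7134 -0.0173  0.1836]
eef_rot [-3.1236 -1.3659 -0.1713]
ft_force [-1.2318  0.4587 -2.2775]
finger_gap 0.0005469820667764462
0.08909298 0.117646545 back [0.1557 0.9878 0.0007] [0.7427 0.12   0.2271] [ 0.7215 -0.015   0.227 ] [ 0.7002 -0.15    0.2269]
```

View pics/scene8.png

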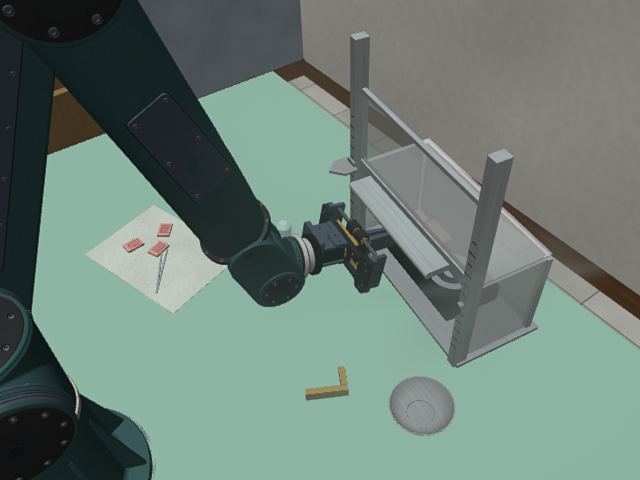

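>>> servo_tool --pt "-2 0 0.4 0 0 0" --pt "-5 0 1 0 0 0" --pt "-9 0 1.8 0 0 0" --pt "-14 0 2.8 0 0 0" --pt "-19 0 3.8 0 0 0" --pt "-20 0 4 0 0 0" --pt "-20 0 4 0 0 0"

```text
clock: 14.0
tool_pos: [0.7132, -0.0172, 0.1627]
eef_rot: [-3.124, -1.365, -0.171]
ft_force: [-0.6, -0.5, -0.4]
finger_gap: 0.0
```

>>> servo_tool --pt "-2 0 -10 0 0 0" --pt "-5 0 -25 0 0 0" --pt "-9 0 -45 0 0 0" --pt "-14 0 -70 0 0 0" --pt "-20 0 -98 0 0 0" --pt "-24 0 -118 0 0 0" --pt "-27 0 -130 0 0 0" --pt "-27 0 -130 0 0 0"

```text
clock: 14.8
tool_pos: [0.5803, 0.0034, 0.1629]
eef_rot: [-3.125, -1.364, -0.169]
ft_force: [1.1, 0.1, -0.4]
finger_gap: 0.0008
```

```bash
python3 log.py
python3 - <<'E'
from meas import *
cap('9',8)
L=[np.array([.743,.1195,.227]),np.array([.6975,-.155,.227])]
meas('9',[proj("scene",x)+.44 for x in L],[proj("top",x)+.44 for x in L])
E
```

```text
clock 14.8
q [ 0.0724  0.4219  2.514   3.3814  1.1643 -1.617 ]
tool_pos [0.5803 0.0034 0.1629]
eef_rot [-3.1252 -1.3645 -0.1691]
ft_force [ 1.0686  0.1401 -0.4113]
finger_gap 0.0007682586525992097
0.08884087 0.112872325 back [0.1558 0.9878 0.0005] [0.7428 0.12   0.2271] [ 0.7215 -0.015   0.227 ] [ 0.7002 -0.15    0.227 ]
```

View pics/scene9.png

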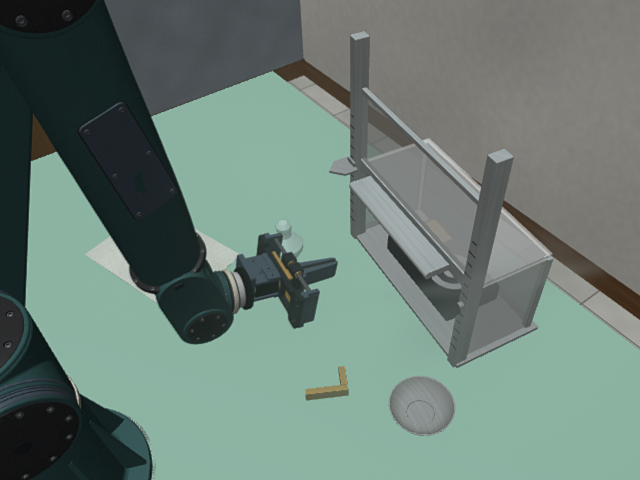

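View pics/top9.png

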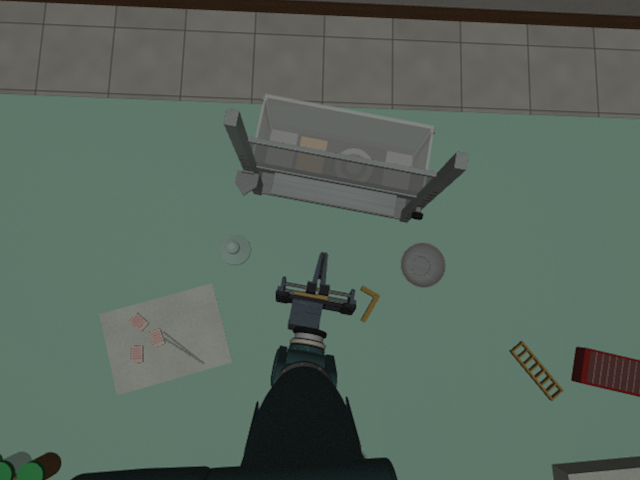

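View pics/s9l.png

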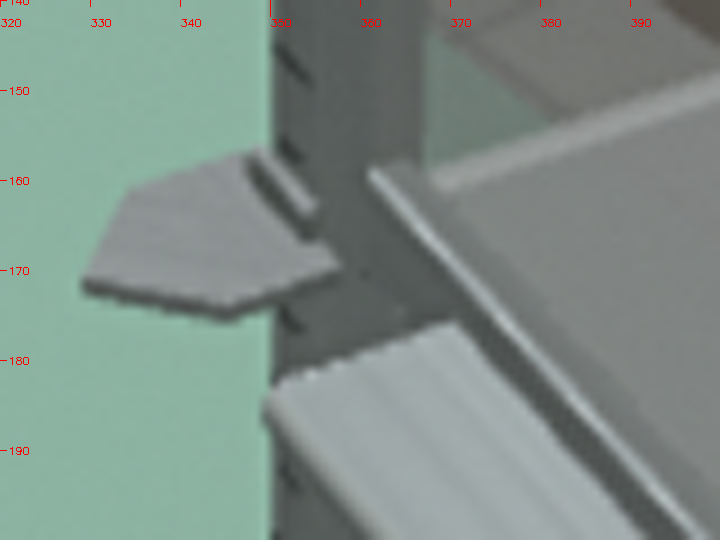

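```bash
python3 -c "
from plant import job,sensors
print(sensors.get_obs()['dq'].round(4)); print(job.sign_off())"
```

```text
[ 0.0022 -0.0012  0.0019  0.0021 -0.0006  0.0011]
the job is handed in; nothing more can be done
None
```

The sash is standing with its lip level with the marker tab, and the job is handed in. I pushed up near the middle of the lip with the shut fingers from beneath. Then I lowered the fingers 20 mm clear and drew the robot back about 135 mm.

**Last checks, after the robot was clear:**
- **Lip height:** the middle of the lip is at 219.0 mm, the same as before I let go, and it is level along its length to about 0.2 mm.
- **Marker height:** the middle of the tab is at about 218.7 mm, so the lip is within about 1 mm of it. Single readings of the tab's top face ranged from about 219 to 222 mm.
- **Forces and time:** the force readings at the end of each pushing move were at most about 4 N. The job was handed in at about 15.6 s.
- **Other objects:** the lamp, mould and dish look unmoved in the last pictures. I compared those by eye only.

**Checks that disagreed:**
- **Fingertip position:** the cameras put the fingertips about 33 mm further back along the tool than the stated tip offset gives. Height and sideways position agreed. I went by the pictures, since they show the fingers and lip together.
- **Lip's front edge:** an automatic line fit to it came out tilted, and at the left end its outline was about 1.7 px off the expected one. I used the back edge of the lip instead; the right end matched within about 0.3 px.

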